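# Lock the pivot of the bench bender

### The job

The jam nut on the bench bender's pivot has come loose. Put the open spanner on the big setting nut so that its shank leans on the stop pin and keeps that nut from turning, then with the ring spanner tighten the jam nut down against it (clockwise) to about 1.2 newton metres (never above 2). The setting nut must stay where it is; let go when done (the spanners may stay on the nuts) and leave the other things on the bench alone.

Things in the scene. Friction and masses are not known exactly. Their poses are not given: they have to be found in the camera images.
- bender: blue cast bench bender bolted to the bench. Origin: under its base, on the pivot axis; z up. Base 210 (x) by 200 (y) by 20 mm high. Angles given below are about the pivot axis, counter-clockwise from its x seen from above; heights are above its underside. Its brass former (radius 28, top at 40 mm height) carries the setting nut
- scale (a point): middle of the top of the raised aluminium angle scale, an arc of radius 52 to 92 mm round the pivot from 50 to 225 deg. Its top is 40 mm high like the former's, so that a spanner lies level on both
- roller (a point): top of the forming roller on the dark swing arm, 45 mm from the pivot, 49.5 mm high. The arm points out from the pivot at -25 deg, 34 mm wide and 250 mm long to the end of its rubber grip (43 mm high), and is locked in place
- stud_top (a point): centre of the top end of the vertical pivot stud (16 mm thick), 76 mm high; the nuts' axis
- pin_top (a point): centre of the top of the angle-stop pin, 63 mm high, 75 mm from the stud at 99 deg. Pin 10 mm thick, with a tapered red top over 58 mm. A spanner on the setting nut with its shank pointing out at 110 deg has the clockwise side of its shank 0 to 2.5 mm from the pin and leans on it as soon as the nut tries to turn clockwise. A spanner head lowered up to 32 mm short of the nut clears the pin
- set_nut: setting nut, dark steel, square, 30 mm across flats, from 40 to 52 mm high. Origin: centre of its underside; its x axis is square to a flat and points at 290 deg (1 deg either way) in the bender's frame. It turns on the stud with only 0.2 N m of friction, so the jam nut drags it along unless it is held
- set_nut_mark (a point): yellow paint dot on a top corner of the setting nut, 18 mm from the axis
- jam_nut: thin square jam nut, bright steel, 24 mm across flats, from 54 to 61 mm high, with a round chamfered top up to 63 mm. Origin: centre of its underside; x axis square to a flat, starting at 233 to 256 deg in the bender's frame. It runs stiffly, 0.6 N m, and bites on washer and setting nut after 19 to 44 deg clockwise; that is only felt: the torque climbs. Right after a quick turn stiction can hide 0.3 N m
- washer: copper spring washer 23 mm across, 2 mm thick, between the two nuts, carried by the setting nut. Origin: centre of its underside. Its x axis is that of the setting nut while the jam nut is loose; the tightened jam nut winds it clockwise by 0.0625 rad for each N m beyond the 0.6 N m that the jam nut needs to run (0.037 rad at 1.2 N m)
- hold_spanner: open-ended steel spanner for the setting nut, head 9 mm thick, about 0.28 kg, lying flat. Origin: centre of its jaw at the underside; x points out of the open mouth. Jaw 31.4 mm wide, flared tips 22 mm ahead of the origin (mouth 40 mm wide there), back of the jaw 16 mm behind it, head 57 mm wide; shank 16 mm wide, 11 high, from 24 to 185 mm behind the origin (-x); balances at 75
- ring_spanner: steel ring spanner for the jam nut, ring 9 mm thick, about 0.26 kg, lying flat. Origin: centre of the ring at the underside. Square opening 25.5 mm across flats, sides along its x and y axes; ring 37 mm across outside; shank 14 mm wide, 11 high, from 17 to 185 mm behind the origin (-x); balances at 83. Fully on, its underside rests on the setting nut, 52 mm high
- small_wrench: small steel wrench, 140 mm, to be left alone
- screwdriver: orange-handled screwdriver, 190 mm, to be left alone
- hammer: hammer, 250 mm, to be left alone
- former_a: spare brass former, 38 mm across, 12 high, to be left alone
- former_b: spare brass former, 46 mm across, 12 high, to be left alone
- oil: amber oil bottle, 95 mm high, to be left alone
- mandrel: standing steel ring mandrel, 172 mm high, to be left alone
- tray: orange tray, 150 by 110 by 30 mm, to be left alone

How it is judged:
By the outcome, as a careful person would: the job done as asked, in the order asked, and still so for the second after the job is handed in, with the robot touching nothing.
It also fails if it takes over 72 s, if anything falls off the work surface, if the arm or the gripper's body presses on something with over 40 N, if the wrist force passes 120 N, or if a joint passes its speed limit or range.

### The arm

A 6-joint arm with a two-finger parallel gripper is mounted at the origin on the work surface. World frame = base frame: x ahead of the robot, y to its left, z up, the work surface at z = 0. Lengths are in m, angles in rad, forces in N, time in s.
With the tool pointing down it reaches from about 0.25 to 0.85 m from the base axis. Payload 12.5 kg.
Tool frame: the origin (TCP) lies where the fingers leave the gripper's body, on its centre line; the fingertips stand 84 mm ahead of it and the grasp point (between the pads) lies 65 mm ahead of it; z points along the fingers, y is the direction in which the jaws open and shut (so a half turn about z gives the same grasp; the last joint's range is limited). The gripper opens to 93 mm and grips with 3 to 60 N. Pads are 15 mm wide; open, the fingers measure 128 mm over their backs; the gripper's body (75 mm by 188 mm) begins 65 mm behind the grasp point.
Start: joints at [1.191, 0.351, 1.652, -0, 1.139, -0.085], TCP at [0.16, 0.526, 0.303] pointing down, gripper open.
Joint ranges: [-2.75, 2.75], [-0.79, 2.1], [0.01, 2.65], [-1.57, 4.71], [0.07, 3.14], [-2.87, 2.87]. Speed limits (rad/s): [2.22, 2.22, 2.79, 3.14, 3.14, 3.14].

### API

Orientations are given as a unit quaternion [w, x, y, z].
In Python, from cell import read_state, imaging, order gives the robot as it stands.
- The arm moves only by the shell command python3 -m handwheel 'ROWS' [FORCE]. ROWS is JSON, a list of rows, each a list of 7 numbers: the shift along the tool's x, y, z in cm, then the turn, a rotation vector about the tool's x, y, z in rad, then the finger opening in cm, from 0 to 9.3. In form: [[x, y, z, wx, wy, wz, claw], ...]. A call has 1 to 8 rows; each row shifts and turns the commanded pose from where the row before left it, along the tool's axes as they then stand; what a row does not reach is not made up. A row lasts 1/12 s, in which the tool goes at most 41.7 mm and 7.16 degrees, less where a joint would pass 70% of its speed; a pose out of reach is approached as far as the arm can. A call is refused whole if a number of a shift passes 4.17 or a number of a turn 0.125, either way. A call with a gripper value outside its range is refused whole. The fingers move at their own pace and stop on an object; FORCE is the grip in N (left out, the last holds). Time passes only in rows, so rows that do not move let the fingers close. It gives the time, the measured TCP pose, the force and the opening at its end, in the units of the state.
- read_state(): the state, without advancing time (a new reading comes with each control period).
- imaging.get_image(name): name is "scene" or "top"; returns a dict with "pixels" (384x512x3 uint8, red, green, blue), "camera_matrix" (3x3 intrinsics, pixels), "rvec" (rotation vector, rad) and "tvec" (3), from world to camera coordinates, as OpenCV has them. Camera axes: x right, y down, z forward; pixel columns grow to the right and rows downward; lengths in m; the calibration is good to about 2 mm. A picture is of the moment at which its call begins. There is no depth.
- order.close_job(): hands the job in, once; it reports no verdict.
Trained networks look in the newest picture that a camera, given by its name, has taken for a name from the list of things; names that differ only in an ending like _2 or _b are one class to them, and where a whole thing is asked for, a point or a joint stands for the part that bears it (a point fixed in the world has none). Each returns a list of dicts, best first, with "p" (0 to 1); they miss things now and then, are a little off and sometimes report something else, mostly with a low value. They report only what shows in the picture. A call takes as long as a camera call.
- imaging.spot_in(camera, name): "pixel" ([column, row] in pixels, amid what is visible of it).
The state is a dict: "time_s": time; "qpos": joint angles; "joint_vel": joint speeds; "effort": joint torques, N m; "eef_pos": TCP position; "tool_rot": TCP orientation; "wrist_force": force on the tool from outside, world axes, zero at the start; "moment": the same for the moment, N m; "width": opening from 0.0 (shut) to 1.0 (fully open).
Only numpy, scipy, OpenCV 4.12 (cv2) and the standard library are available. Lean on these libraries where they do the work, as an engineer would, in place of code of your own. Each camera call takes 0.05 s, during which the arm holds its last target.

## Working session

There is one attempt and no reset: what is moved stays moved. The work goes in short steps, Python scripts to look and compute and a shell command to move; the robot and the scene stay as the last step left them, time stands still between calls to the robot, and variables do not carry over. Pictures are saved under pics/ and viewed, and the job is handed in when it is done.

```bash
ls; mkdir -p pics; python3 - <<'E'
from cell import read_state, imaging, order
import cv2,numpy as np
print(read_state())
for n in ["scene","top"]:
    d=imaging.get_image(n)
    cv2.imwrite(f"pics/{n}0.png",cv2.resize(d["pixels"][:,:,::-1],(800,600),interpolation=cv2.INTER_CUBIC))
    np.savez(f"{n}_cal.npz",K=d["camera_matrix"],r=d["rvec"],t=d["tvec"])
    print(n,d["camera_matrix"],d["rvec"],d["tvec"])
for n in ["scene","top"]:
    for o in ["stud_top","pin_top","set_nut","set_nut_mark","jam_nut","hold_spanner","ring_spanner","roller","scale","bender","small_wrench"]:
        print(n,o,[(np.round(x["pixel"],1).tolist(),round(x["p"],2)) for x in imaging.spot_in(n,o)][:3])
print(read_state()["time_s"])
E
```

```text
pics
{'time_s': 0.0, 'qpos': array([ 1.19139005e+00,  3.51222658e-01,  1.65243363e+00, -1.22500888e-05,
        1.13910791e+00, -8.46024571e-02]), 'joint_vel': array([1.64043910e-04, 1.66126818e-03, 5.53616377e-04, 1.70540281e-05,
       2.03482623e-04, 9.94984991e-04]), 'effort': array([ 2.33137616e-03, -4.97307765e+01, -2.85263157e+01,  7.01574655e-02,
        2.55346054e-02, -1.09542457e-04]), 'eef_pos': array([0.15968822, 0.52604234, 0.30220519]), 'tool_rot': array([-1.29273946e-04,  1.46866152e-01,  9.89156201e-01, -5.71359884e-04]), 'wrist_force': array([ 0.11556263, -0.12341432, -0.20397683]), 'moment': array([ 0.06647911, -0.05025308, -0.04266887]), 'width': 1.0071872597981557}
scene [[378.6730941    0.         259.32042213]
 [  0.         378.6730941  195.85078129]
 [  0.           0.           1.        ]] [ 2.11632107  1.15800166 -0.44978803] [-0.3221209  -0.27712941  1.75698742]
top [[355.09259646   0.         262.78316185]
 [  0.         355.09259646 192.70586049]
 [  0.           0.           1.        ]] [ 2.0714249  -2.13344344  0.23858699] [0.03768438 0.54140793 0.96
[... 185 characters left out ...]
[298.8, 187.7], 0.78), ([154.3, 242.4], 0.55)]
scene ring_spanner [([324.4, 179.2], 0.6)]
scene roller [([229.7, 228.4], 0.62)]
scene scale []
scene bender [([228.2, 225.6], 0.78)]
scene small_wrench [([322.1, 139.8], 0.48)]
top stud_top [([314.4, 186.3], 0.82)]
top pin_top [([315.0, 185.8], 0.67)]
top set_nut [([160.4, 194.1], 0.68), ([305.5, 186.1], 0.37)]
top set_nut_mark [([312.3, 187.2], 0.6)]
top jam_nut []
top hold_spanner [([200.3, 204.1], 0.79)]
top ring_spanner [([161.8, 195.7], 0.91), ([393.2, 203.0], 0.16)]
top roller [([309.7, 185.9], 0.96), ([103.5, 258.2], 0.74)]
top scale [([314.1, 183.0], 0.78)]
top bender [([312.3, 184.3], 0.58)]
top small_wrench [([99.1, 257.6], 0.66)]
1.2
```

View pics/scene0.png

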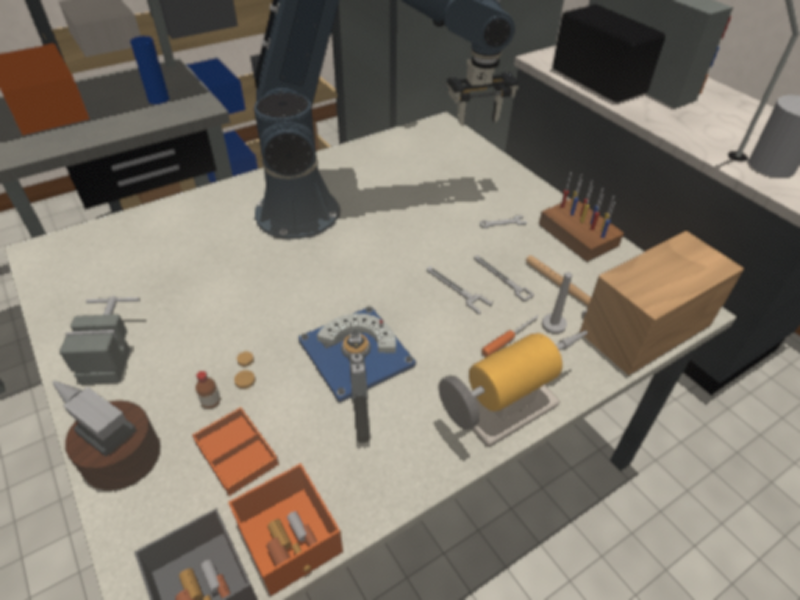

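View pics/top0.png

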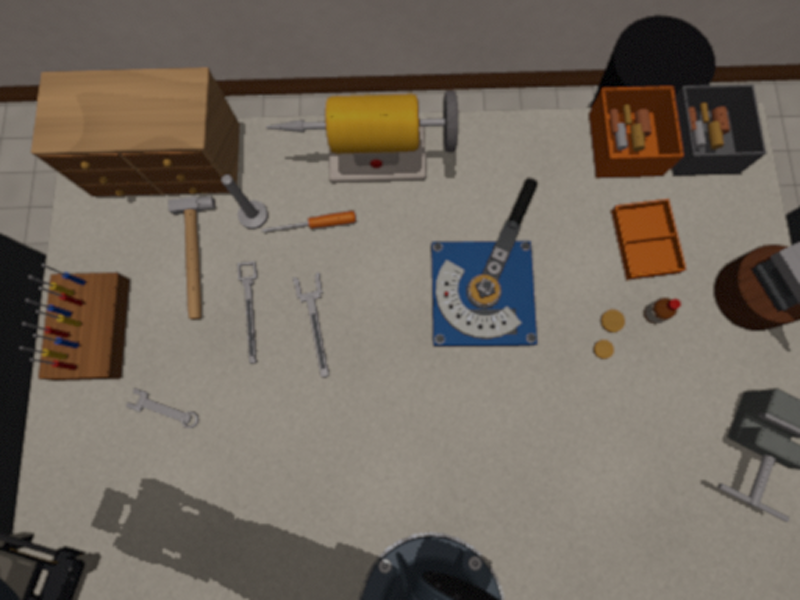

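The scene view shows the bender near (357,350) and the spanners near (460,288) and (503,278). In the top view, out of 800x600, the stud is at about (484,290), the open spanner runs (307,285)–(324,373) and the ring spanner (248,268)–(252,360). Next I zoom in on these.

```bash
cat > h.py <<'E'
import numpy as np,cv2
from cell import read_state, imaging, order
def cal(n):
    c=np.load(f"{n}_cal.npz"); return c["K"],c["r"],c["t"]
def unproj(n,px,z):
    K,r,t=cal(n); R,_=cv2.Rodrigues(r); 
    px=np.asarray(px,float).reshape(-1,2)
    d=(R.T@np.linalg.inv(K)@np.c_[px,np.ones(len(px))].T).T
    C=-R.T@t.ravel()
    s=(np.asarray(z)-C[2])/d[:,2]
    return C+d*s[:,None]
def proj(n,P):
    K,r,t=cal(n); return cv2.projectPoints(np.asarray(P,float).reshape(-1,3),r,t,K,None)[0].reshape(-1,2)
def grab(n,tag):
    d=imaging.get_image(n)["pixels"][:,:,::-1]; cv2.imwrite(f"pics/{tag}_raw.png",d); return d
def crop(d,x0,y0,x1,y1,f,tag):
    cv2.imwrite(f"pics/{tag}.png",cv2.resize(d[y0:y1,x0:x1],None,fx=f,fy=f,interpolation=cv2.INTER_CUBIC))
E
python3 - <<'E'
from h import *
d=grab("top","t1")
crop(d,265,145,355,230,7,"t1b"); crop(d,140,150,240,250,6,"t1s")
s=grab("scene","s1")
crop(s,185,190,275,265,8,"s1b"); crop(s,260,155,350,205,8,"s1s")
K,r,t=cal("top");R,_=cv2.Rodrigues(r);print(-R.T@t.ravel())
K,r,t=cal("scene");R,_=cv2.Rodrigues(r);print(-R.T@t.ravel())
E
```

```text
[0.31265636 0.02595308 1.06409566]
[ 1.36202161 -0.52718882  1.06514622]
```

View pics/t1b.png

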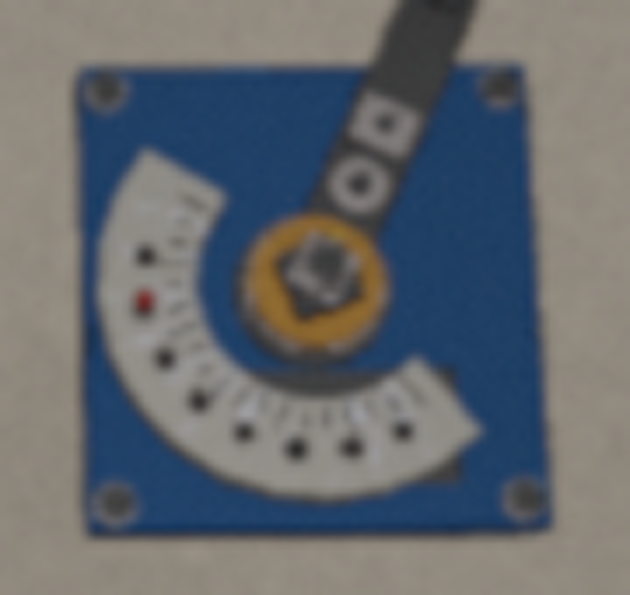

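View pics/t1s.png

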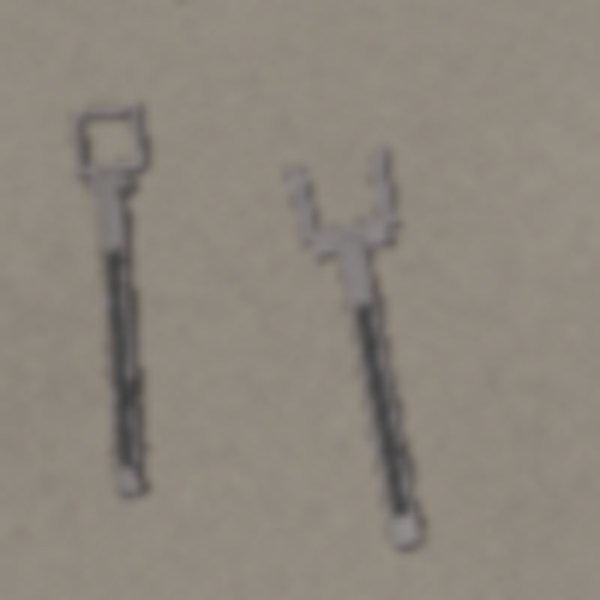

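View pics/s1b.png

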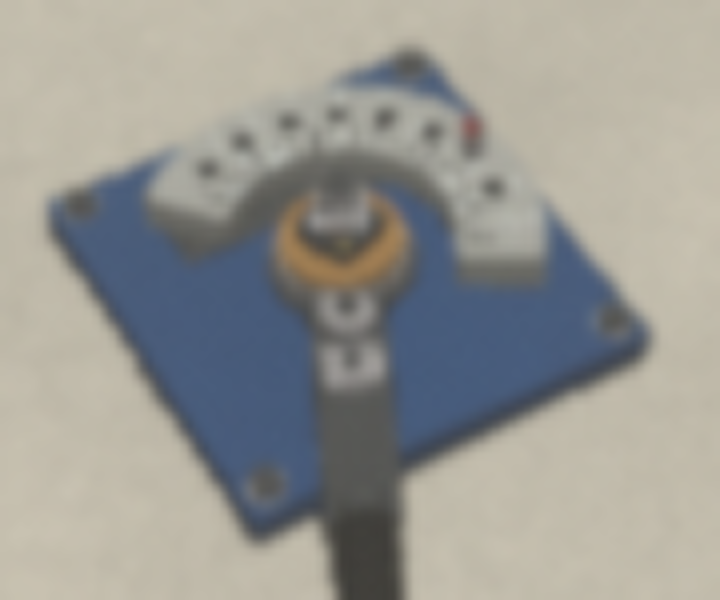

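View pics/s1s.png

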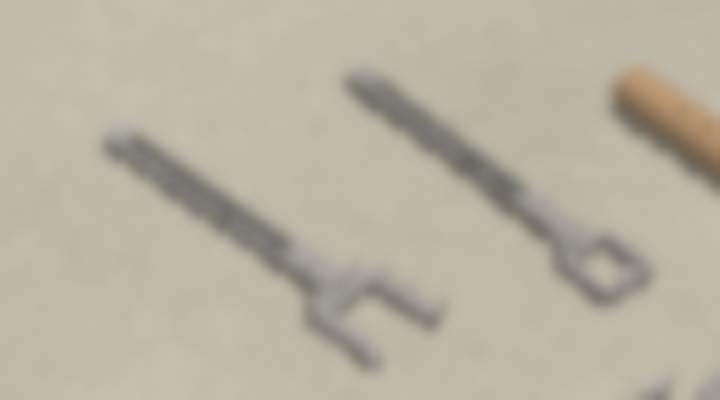

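Zoomed top view, crop pixels: former centre (315,285), red pin top (145,302), arc corners (147,150), (225,190), (480,432) and (418,358). The open spanner's mouth points up towards the grinder, and so does the ring. Next I fit the poses.

```bash
cat > fit.py <<'E'
from h import *
from scipy.optimize import least_squares
def pol(r,a,z): a=np.deg2rad(a); return [r*np.cos(a),r*np.sin(a),z]
T=lambda p:(np.array(p)/7+[265,145]); 
S=lambda p:(np.array(p)/8+[185,190])
obs=[("top",T((147,148)),pol(92,50,40)),("top",T((226,190)),pol(52,50,40)),("top",T((483,432)),pol(92,225,40)),("top",T((418,356)),pol(52,225,40)),
("top",T((145,301)),pol(75,99,62)),("top",T((318,285)),[0,0,40]),
("scene",S((472,126)),pol(75,99,62)),("scene",S((342,236)),[0,0,40]),
("scene",S((548,262)),pol(92,50,40)),("scene",S((457,262)),pol(52,50,40)),("scene",S((148,208)),pol(92,225,40)),("scene",S((222,226)),pol(52,225,40))]
def res(p,full=False):
    out=[]
    c,s=np.cos(p[2]),np.sin(p[2])
    for n,px,P in obs:
        P=np.array(P)/1000
        W=[p[0]+c*P[0]-s*P[1],p[1]+s*P[0]+c*P[1],P[2]]
        out.append(proj(n,W)[0]-px)
    out=np.array(out)
    return out if full else out.ravel()
if __name__=="__main__":
    r=least_squares(res,[0.5,-0.05,0],loss="soft_l1")
    print(r.x,np.rad2deg(r.x[2])); print(np.round(res(r.x,True),2))
    c=[p for p in [(80,68),(525,68),(550,532),(88,535)]]
    w=unproj("top",[T(p) for p in c],0.02)[:,:2]; print(w, [np.linalg.norm(w[i]-w[(i+1)%4]) for i in range(4)])
    print("edge yaw",np.rad2deg(np.arctan2(*(w[0]-w[3])[::-1])),np.rad2deg(np.arctan2(*(w[1]-w[2])[::-1])), np.rad2deg(np.arctan2(*(w[0]-w[1])[::-1]))-90,np.rad2deg(np.arctan2(*(w[3]-w[2])[::-1]))-90)
    # spanners
    U=lambda p:np.array(p)/6+[140,150]
    V=lambda p:np.array(p)/8+[260,155]
    print("hold top: tips, shank end")
    print(unproj("top",[U(p) for p in [(292,168),(381,150),(407,545)]],0.009)[:,:2])
    print(unproj("scene",[V(p) for p in [(375,360),(432,318),(108,140)]],0.009)[:,:2])
    print("ring corners, end")
    print(unproj("top",[U(p) for p in [(76,112),(141,106),(147,168),(84,178),(132,492)]],0.009)[:,:2])
    print(unproj("scene",[V(p) for p in [(602,300),(650,272),(608,240),(560,262),(350,78)]],0.009)[:,:2])
E
python3 fit.py
```

```text
[ 0.56862293 -0.12176803 -0.00593381] -0.3399820322934327
[[ 0.32 -0.37]
 [-0.41  1.62]
 [ 0.11 -1.46]
 [-0.83  0.2 ]
 [ 0.77 -1.09]
 [ 0.34 -1.44]
 [-0.34 -0.32]
 [-0.13  0.16]
 [-0.33 -0.28]
 [-0.09 -1.5 ]
 [-0.55 -0.76]
 [ 0.87 -1.1 ]]
[[ 0.6709282  -0.02416679]
 [ 0.66502316 -0.22052667]
 [ 0.45870211 -0.21505198]
 [ 0.4632029  -0.01969816]] [np.float64(0.19644865619432128), np.float64(0.20639366603161077), np.float64(0.1954056543370154), np.float64(0.20777335964275037)]
edge yaw -1.2323669552103995 -1.5199777317468168 -1.7225099842896299 -1.3198115182435686
hold top: tips, shank end
[[0.60747464 0.24823127]
 [0.61570052 0.20263651]
 [0.41312182 0.18819364]]
[[0.62033376 0.20058126]
 [0.61258346 0.24224883]
 [0.42058835 0.18086818]]
ring corners, end
[[0.64079298 0.3603149 ]
 [0.64302225 0.32684389]
 [0.6096999  0.32266134]
 [0.60534781 0.35479982]
 [0.44330035 0.3246791 ]]
[[0.64758839 0.32197621]
 [0.64526191 0.35567729]
 [0.61645534 0.35313639]
 [0.61577986 0.32194378]
 [0.44815153 0.31875566]]
```

```bash
cat > ov.py <<'E'
from h import *
def pol(r,a,z): a=np.deg2rad(a); return np.stack([r*np.cos(a),r*np.sin(a),z+0*a],-1)
def model_bender(jam=245):
    L=[]
    a=np.linspace(50,225,40)
    L.append((np.r_[pol(92,a,40),pol(52,a[::-1],40),pol(92,a[:1],40)],(0,255,255)))
    c=np.linspace(0,360,40)
    L.append((pol(28,c,40),(0,0,255)))
    L.append((pol(8,c,76),(255,0,255)))
    n=110+45+np.arange(5)*90
    L.append((pol(15*2**.5,n,52),(0,255,0)))
    b=np.array([[105,100,20],[-105,100,20],[-105,-100,20],[105,-100,20],[105,100,20.]]);L.append((b,(255,255,255)))
    b=b.copy();b[:,2]=0;L.append((b,(255,255,255)))
    q=pol(5,c,63)*[.5,.5,1]+pol(75,np.array([99.]),0);L.append((q,(255,255,0)))
    q=pol(8,c,49.5)+pol(45,np.array([-25.]),0);L.append((q,(255,255,0)))
    return L
def model_hold():
    o=np.array([[22,20],[22,28],[-10,28.5],[-24,8],[-185,8],[-185,-8],[-24,-8],[-10,-28.5],[22,-28],[22,-20],[14,-15.7],[-16,-15.7],[-16,15.7],[14,15.7],[22,20.]])
    return [(np.c_[o,np.full(len(o),10)],(0,255,255))]
def model_ring():
    c=np.linspace(0,360,40); s=12.75
    return [(np.array([[s,s,9],[-s,s,9],[-s,-s,9],[s,-s,9],[s,s,9.]]),(0,255,0)),(pol(18.5,c,9),(0,255,255)),(np.array([[-17,7,10],[-185,7,10],[-185,-7,10],[-17,-7,10.]]),(0,255,255))]
def draw(img,n,L,pose,win,f,tag,z0=0,off=(0,0)):
    x0,y0,x1,y1=win
    im=cv2.resize(img[y0:y1,x0:x1],None,fx=f,fy=f,interpolation=cv2.INTER_CUBIC)
    X,Y,th=pose;c,s=np.cos(th),np.sin(th)
    for P,col in L:
        P=P/1000; W=np.c_[X+c*P[:,0]-s*P[:,1],Y+s*P[:,0]+c*P[:,1],P[:,2]+z0]
        px=(proj(n,W)+off-[x0,y0]+0.5)*f-0.5
        cv2.polylines(im,[np.round(px*8).astype(int).reshape(-1,1,2)],False,col,1,cv2.LINE_AA,3)
    cv2.imwrite(f"pics/{tag}.png",im)
E
python3 - <<'E'
from ov import *
t=cv2.imread("pics/t1_raw.png");s=cv2.imread("pics/s1_raw.png")
p=(0.5675,-0.1195,np.deg2rad(-1.3))
draw(t,"top",model_bender(),p,(265,145,355,230),7,"o1t")
draw(s,"scene",model_bender(),p,(185,190,275,265),8,"o1s")
E
```

```text
(no output)
```

View pics/o1t.png

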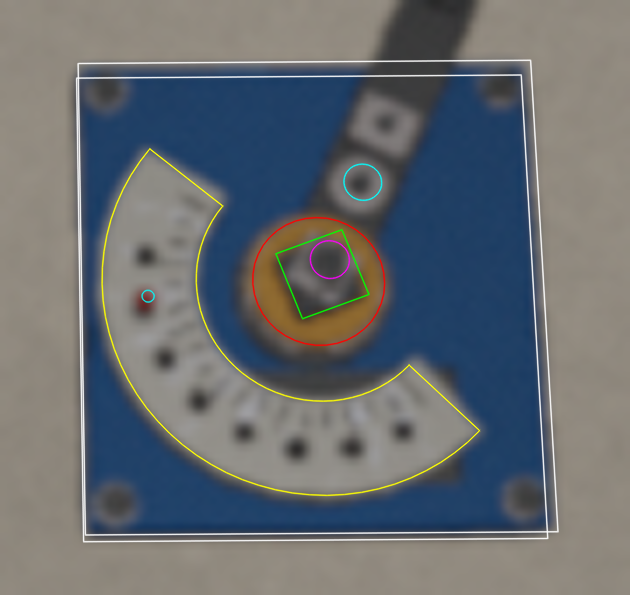

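View pics/o1s.png

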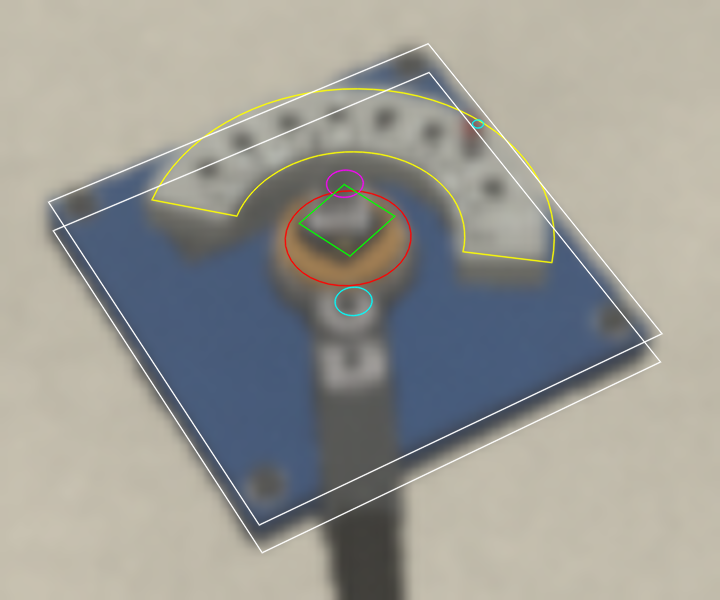

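```bash
cat > seg.py <<'E'
from ov import *
from scipy.optimize import minimize
def hullmask(img,win,f=6):
    x0,y0,x1,y1=win
    im=cv2.resize(img[y0:y1,x0:x1],None,fx=f,fy=f,interpolation=cv2.INTER_CUBIC).astype(int)
    m=((im[:,:,0]-im[:,:,2])>18).astype(np.uint8)
    m=cv2.morphologyEx(m,cv2.MORPH_OPEN,np.ones((9,9)))
    c=max(cv2.findContours(m,cv2.RETR_EXTERNAL,cv2.CHAIN_APPROX_NONE)[0],key=cv2.contourArea)
    o=np.zeros_like(m);cv2.fillPoly(o,[cv2.convexHull(c)],1);return o
def fitbase(n,img,win,x0,f=6):
    M=hullmask(img,win,f)
    B=np.array([[sx*.105,sy*.1,z] for sx in(-1,1) for sy in(-1,1) for z in(0,.02)])
    def cost(p,ret=False):
        c,s=np.cos(p[2]*10),np.sin(p[2]*10)
        W=np.c_[p[0]+c*B[:,0]-s*B[:,1],p[1]+s*B[:,0]+c*B[:,1],B[:,2]]
        px=(proj(n,W)-[win[0],win[1]]+.5)*f-.5
        o=np.zeros_like(M);cv2.fillPoly(o,[np.round(cv2.convexHull(px.astype(np.float32))*16).astype(int)],1,cv2.LINE_8,4)
        return (o^M).sum()/M.sum()
    b=None
    for k in range(3):
        r=minimize(cost,(b.x if b else x0),method="Nelder-Mead",options=dict(initial_simplex=np.array((b.x if b else x0))+np.array([[0,0,0],[.004,0,0],[0,.004,0],[.002,.002,.004]])))
        b=r
    return b
if __name__=="__main__":
    t=cv2.imread("pics/t1_raw.png");s=cv2.imread("pics/s1_raw.png")
    for n,im,w in(("top",t,(265,145,355,230)),("scene",s,(185,190,275,265))):
        r=fitbase(n,im,w,[.567,-.12,-.002]);print(n,r.x[:2],np.rad2deg(r.x[2]*10),r.fun)
E
python3 seg.py
```

```text
top [ 0.56911857 -0.11896016] -1.0827671647847668 0.052885760832469396
scene [ 0.55607526 -0.11810739] -1.16486584428091 2.279834142394822
```

```bash
python3 - <<'E'
import seg
from seg import *
def hm(img,win,f=6):
    x0,y0,x1,y1=win
    im=cv2.resize(img[y0:y1,x0:x1],None,fx=f,fy=f,interpolation=cv2.INTER_CUBIC).astype(int)
    d=im[:,:,0]-im[:,:,2]
    bg=np.median(d[:20]);pl=np.percentile(d,85)
    m=(d>(bg+pl)/2).astype(np.uint8)
    print(bg,pl)
    m=cv2.morphologyEx(m,cv2.MORPH_OPEN,np.ones((9,9)))
    c=max(cv2.findContours(m,cv2.RETR_EXTERNAL,cv2.CHAIN_APPROX_NONE)[0],key=cv2.contourArea)
    o=np.zeros_like(m);cv2.fillPoly(o,[cv2.convexHull(c)],1);return o
seg.hullmask=hm
t=cv2.imread("pics/t1_raw.png");s=cv2.imread("pics/s1_raw.png")
for n,im,w in(("top",t,(265,145,355,230)),("scene",s,(185,190,275,265))):
    r=fitbase(n,im,w,[.567,-.12,-.002]);print(n,r.x[:2],np.rad2deg(r.x[2]*10),r.fun)
    p=(r.x[0],r.x[1],r.x[2]*10)
    draw(im,n,model_bender(),p,w,7,"o2"+n)
E
```

```text
-17.0 69.0
top [ 0.56878704 -0.11769444] -0.09549296585513713 0.06905569830466364
-22.0 35.0
scene [ 0.56074466 -0.12161624] -2.555029028371335 2.002788673694533
```

View pics/o2top.png

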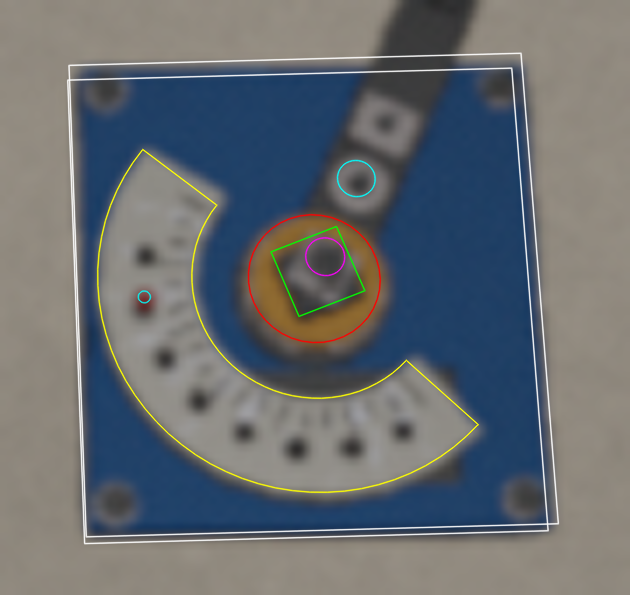

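View pics/o2scene.png

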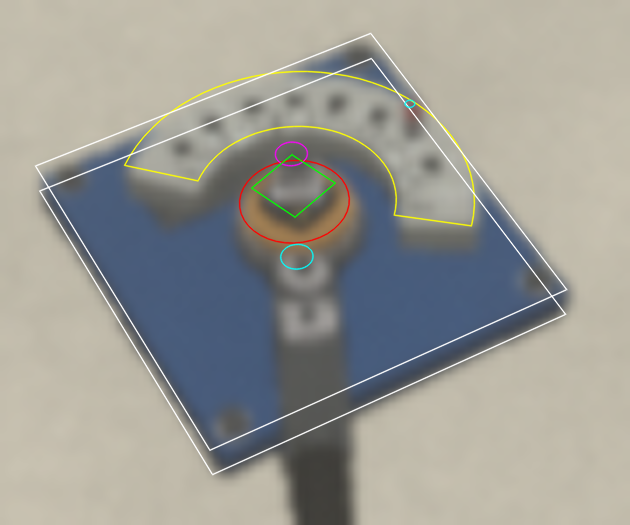

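The overlay with pose (0.5675, -0.1195, -1.3°) matches the top view to about 0.5 px. In the scene view the model sits about 0.75 px to the right, which is camera bias. Next I overlay the spanners.

```bash
python3 - <<'E'
from ov import *
t=cv2.imread("pics/t1_raw.png");s=cv2.imread("pics/s1_raw.png")
H=(0.5945,0.2205,np.deg2rad(10.5));R=(0.626,0.341,np.deg2rad(4.5))
for n,im,w,f,off in(("top",t,(140,150,240,250),6,(0,0)),("scene",s,(265,155,350,205),9,(-.75,.25))):
    draw(im,n,model_hold(),H,w,f,"tmp",off=off)
    import os
    x0,y0,x1,y1=w
    a=cv2.imread("pics/tmp.png")
    # draw ring on same
    X,Y,th=R;c,s_=np.cos(th),np.sin(th)
    for P,col in model_ring():
        P=P/1000;W=np.c_[X+c*P[:,0]-s_*P[:,1],Y+s_*P[:,0]+c*P[:,1],P[:,2]]
        px=(proj(n,W)+off-[x0,y0]+.5)*f-.5
        cv2.polylines(a,[np.round(px*8).astype(int).reshape(-1,1,2)],False,col,1,cv2.LINE_AA,3)
    cv2.imwrite(f"pics/o3{n}.png",a)
E
```

```text
(no output)
```

View pics/o3top.png

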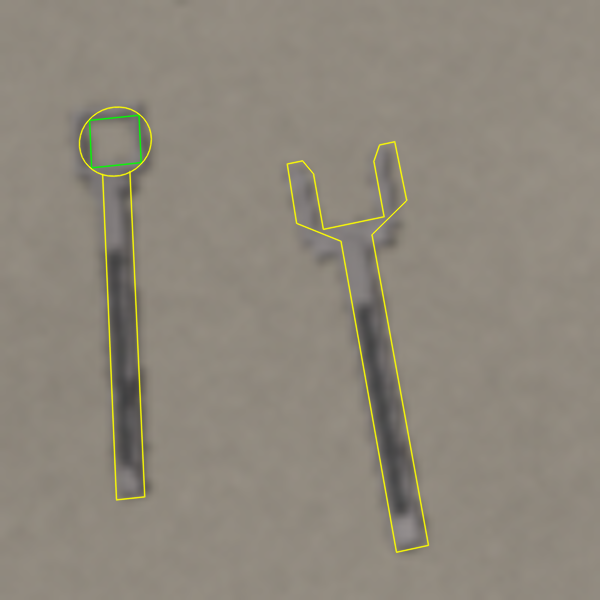

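View pics/o3scene.png

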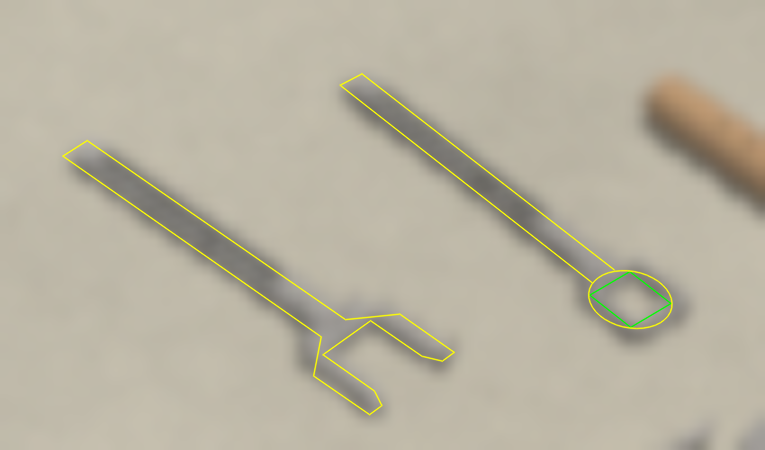

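```bash
python3 -m handwheel '[[0,0,0,0,0,-0.1195,5],[0,0,0,0,0,-0.1195,5],[0,0,0,0,0,-0.1195,5],[0,0,0,0,0,-0.1195,5],[-2.265,-3.146,1.2,0,0,0,5],[-2.265,-3.146,1.2,0,0,0,5],[-2.265,-3.146,1.2,0,0,0,5],[-2.265,-3.146,1.2,0,0,0,5]]' 30; python3 -m handwheel '[[-2.265,-3.146,1.2,0,0,0,5],[-2.265,-3.146,1.2,0,0,0,5],[-2.265,-3.146,1.2,0,0,0,5],[-2.265,-3.146,1.2,0,0,0,5],[-2.265,-3.146,1.2,0,0,0,5],[-2.265,-3.146,1.2,0,0,0,5],[-2.265,-3.146,1.2,0,0,0,5],[-2.265,-3.146,1.2,0,0,0,5]]' 30
cat > st.py <<'E'
from h import *
from scipy.spatial.transform import Rotation as Ro
def st():
    s=read_state();w,x,y,z=s["tool_rot"];R=Ro.from_quat([x,y,z,w]).as_matrix()
    a=np.arctan2(R[1,0],R[0,0]);return s,R,a
def to(target,yaw=None):
    "target TCP world -> tool shift cm; yaw deg of tool x -> wz rad"
    s,R,a=st();d=R.T@(np.array(target)-s["eef_pos"])*100
    print("t",round(s["time_s"],2),"tcp",np.round(s["eef_pos"],4),"xang",round(np.rad2deg(a),2),"tilt",np.round(np.rad2deg(R[:2,2]),2),"F",np.round(s["wrist_force"],1),"M",np.round(s["moment"],2),"w",round(s["width"]*93,1))
    print("shift cm",np.round(d,2), "wz",None if yaw is None else round(-((yaw-np.rad2deg(a)+180)%360-180)*np.pi/180,3))
E
python3 -c "
from st import *
to([.4957,.2043,.087],190.5);grab('top','t2');grab('scene','s2')
d=cv2.imread('pics/t2_raw.png');crop(d,140,120,260,250,5,'t2c')
d=cv2.imread('pics/s2_raw.png');crop(d,240,130,350,220,7,'s2c')
"
```

```text
time_s: 1.97
eef_pos: [0.2726, 0.4178, 0.2544]
tool_rot: [0.0, -0.092, 0.996, 0.0]
wrist_force: [0.3, 0.9, 0.2]
width: 0.546
time_s: 2.63
eef_pos: [0.497, 0.203, 0.1582]
tool_rot: [0.0, -0.091, 0.996, 0.0]
wrist_force: [0.1, 0.5, 0.2]
width: 0.54
t 2.63 tcp [0.497  0.203  0.1582] xang -169.51 tilt [0.02 0.01] F [0.1 0.5 0.2] M [0.08 0.03 0.03] w 50.2
shift cm [0.11 0.16 7.12] wz -0.0
```

View pics/s2c.png

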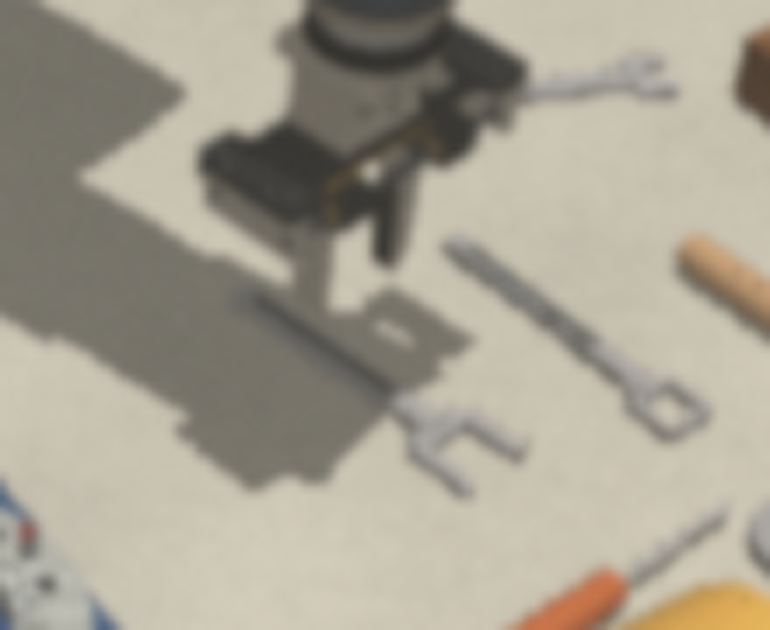

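View pics/t2c.png

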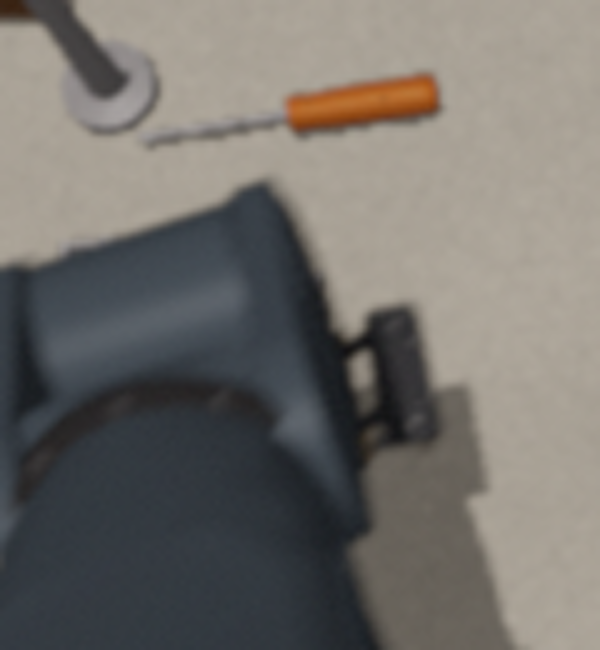

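The scene crop shows the fingers on both sides of the open spanner's shank, tip at (313,300) and shank passing at about (310,330). Next I descend and grip.

```bash
python3 -m handwheel '[[0.1,0.16,3.6,0,0,0,5],[0,0,3.3,0,0,0,5],[0,0,0.3,0,0,0,5],[0,0,0,0,0,0,0.8],[0,0,0,0,0,0,0.8],[0,0,0,0,0,0,0.8],[0,0,0,0,0,0,0.8]]' 60
python3 -c "
from st import *
to([.4957,.2043,.087],190.5)"
```

```text
time_s: 3.32
eef_pos: [0.4945, 0.2062, 0.0874]
tool_rot: [0.0, -0.092, 0.996, 0.0]
wrist_force: [0.8, 0.1, 0.2]
width: 0.298
t 3.32 tcp [0.4945 0.2062 0.0874] xang -169.48 tilt [0.04 0.01] F [0.8 0.1 0.2] M [-0.04  0.02 -0.  ] w 27.7
shift cm [-0.08 -0.21  0.04] wz 0.0
```

```bash
python3 -m handwheel '[[0,0,0.08,0,0,0,0.8],[0,0,0,0,0,0,0.8],[0,0,0,0,0,0,0.8],[0,0,0,0,0,0,0.8]]' 60
python3 -c "
from st import *
to([.4957,.2043,.087],190.5);grab('scene','s3')
d=cv2.imread('pics/s3_raw.png');crop(d,240,130,350,220,7,'s3c')
"
```

```text
time_s: 3.65
eef_pos: [0.4946, 0.206, 0.0863]
tool_rot: [0.0, -0.091, 0.996, 0.0]
wrist_force: [-0.6, -1.2, 5.4]
width: 0.162
t 3.65 tcp [0.4946 0.206  0.0863] xang -169.51 tilt [0.02 0.01] F [-0.6 -1.2  5.4] M [-0.2   0.17 -0.06] w 15.0
shift cm [-0.08 -0.19 -0.07] wz -0.0
```

View pics/s3c.png

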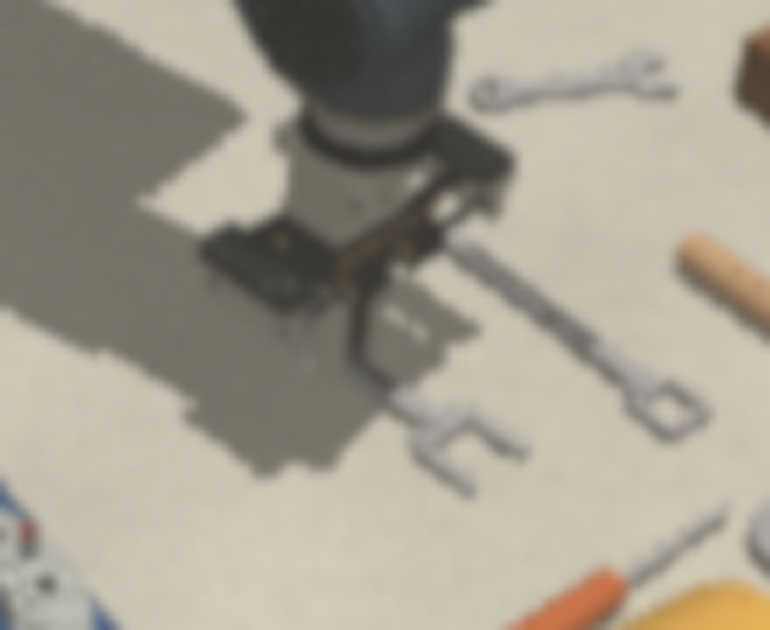

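```bash
python3 -m handwheel '[[0,0,-1.5,0,0,0,0.8],[0,0,-3,0,0,0,0.8],[0,0,-3,0,0,0.119,0.8],[0,0,-2.9,0,0,0.119,0.8],[0,0,0,0,0,0.119,0.8],[0,0,0,0,0,0.119,0.8],[0,0,0,0,0,0.119,0.8],[0,0,0,0,0,0.119,0.8]]' 60 
python3 -m handwheel '[[0,0,0,0,0,0.119,0.8],[0,0,0,0,0,0.119,0.8],[0,0,0,0,0,0.119,0.8],[0,0,0,0,0,0.119,0.8],[0,0,0,0,0,0.119,0.8],[0,0,0,0,0,0.119,0.8]]' 60 
python3 -m handwheel '[[-2.86,-0.51,0,0,0,0,0.8],[-2.86,-0.51,0,0,0,0,0.8],[-2.86,-0.51,0,0,0,0,0.8],[-2.86,-0.51,0,0,0,0,0.8],[-2.86,-0.51,0,0,0,0,0.8],[-2.86,-0.51,0,0,0,0,0.8],[-2.86,-0.51,0,0,0,0,0.8],[0,0,0,0,0,0,0.8]]' 60 
python3 -c "
from st import *
to([.525,.0046,.19],108.7);grab('scene','s4');grab('top','t4')
d=cv2.imread('pics/s4_raw.png');crop(d,185,150,285,260,6,'s4c')
d=cv2.imread('pics/t4_raw.png');crop(d,240,120,360,240,5,'t4c')
"
```

```text
time_s: 4.37
eef_pos: [0.4942, 0.2059, 0.1897]
tool_rot: [-0.0, 0.265, 0.964, -0.0]
wrist_force: [-0.5, 0.0, -1.8]
width: 0.168
time_s: 4.87
eef_pos: [0.4942, 0.2059, 0.1895]
tool_rot: [-0.0, 0.585, 0.811, -0.0]
wrist_force: [0.1, -0.3, -1.2]
width: 0.165
time_s: 5.53
eef_pos: [0.5252, 0.0012, 0.1897]
tool_rot: [0.0, 0.584, 0.812, -0.0]
wrist_force: [0.5, -0.3, -3.1]
width: 0.164
t 5.53 tcp [0.5252 0.0012 0.1897] xang 108.52 tilt [ 0.   -0.04] F [ 0.5 -0.3 -3.1] M [ 0.03  0.08 -0.02] w 15.3
shift cm [ 0.33  0.09 -0.03] wz -0.003
```

View pics/s4c.png

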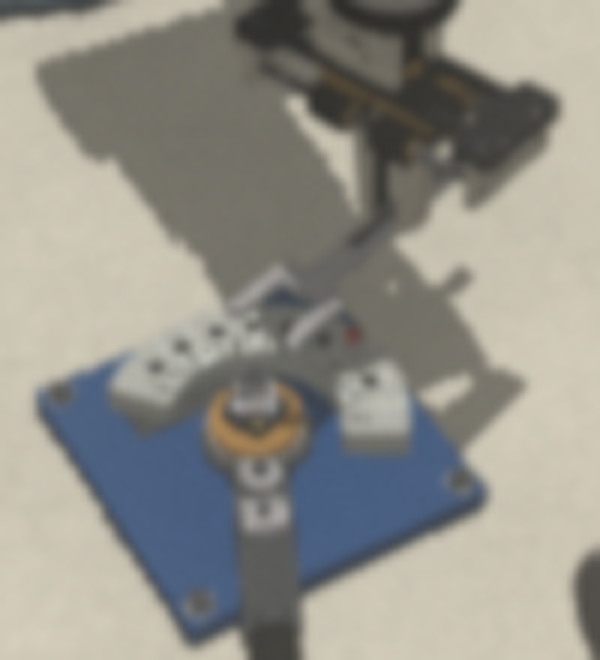

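View pics/t4c.png

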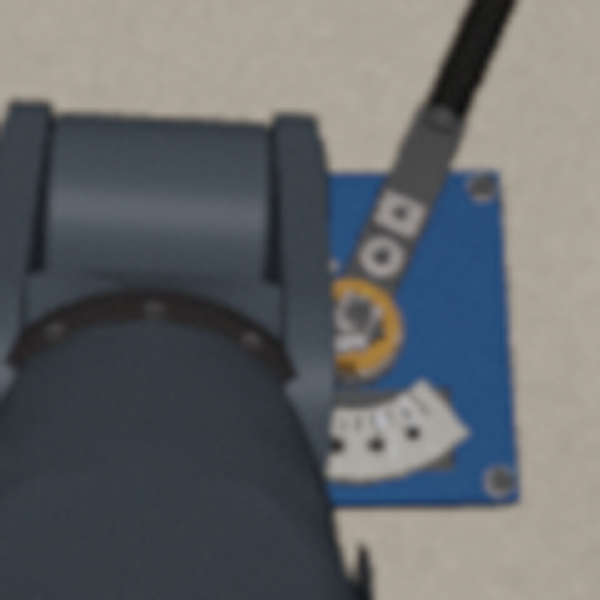

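```bash
cat > ovh.py <<'E'
from ov import *
def two(img,n,win,f,tag,items,off=(0,0)):
    x0,y0,x1,y1=win
    im=cv2.resize(img[y0:y1,x0:x1],None,fx=f,fy=f,interpolation=cv2.INTER_CUBIC)
    for L,(X,Y,th),z0 in items:
        c,s=np.cos(th),np.sin(th)
        for P,col in L:
            P=P/1000;W=np.c_[X+c*P[:,0]-s*P[:,1],Y+s*P[:,0]+c*P[:,1],P[:,2]+z0]
            px=(proj(n,W)+off-[x0,y0]+.5)*f-.5
            cv2.polylines(im,[np.round(px*8).astype(int).reshape(-1,1,2)],False,col,1,cv2.LINE_AA,3)
    cv2.imwrite(f"pics/{tag}.png",im)
def bp(x=.5675,y=-.1195,d=-1.3): return (x,y,np.deg2rad(d))
def spose(tcp,xang,g):
    a=np.deg2rad(xang);return (tcp[0]-g*np.cos(a),tcp[1]-g*np.sin(a),a+np.pi)
E
python3 -c "
from ovh import *
d=cv2.imread('pics/s4_raw.png')
two(d,'scene',(195,170,265,240),10,'o4',[(model_hold(),spose((.5252,.0012),108.6,.101),.1034),(model_bender(),bp(),0)],(-.75,.25))"
```

```text
(no output)
```

View pics/o4.png

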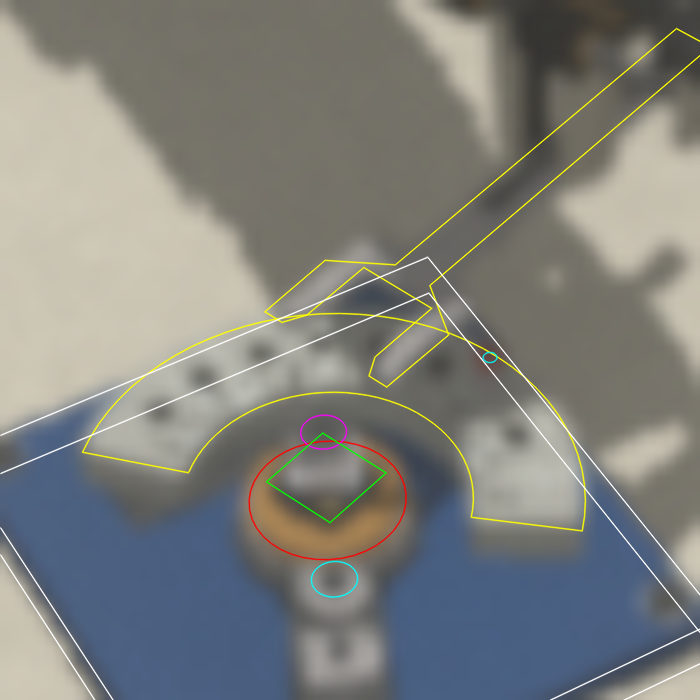

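```bash
python3 -m handwheel '[[0.37,0.09,1,0,0,-0.003,0.8],[0,0,2,0,0,0,0.8],[0,0,1.6,0,0,0,0.8],[0,0,0,0,0,0,0.8]]' 60 
python3 -c "
from st import *
from ovh import *
to([.525,.0046,.128],108.7);d=grab('scene','s5');s,R,a=st()
two(d,'scene',(195,170,265,240),10,'o5',[(model_hold(),spose(s['eef_pos'],np.rad2deg(a),.101),s['eef_pos'][2]-.0863)],(-.75,.25))
"
```

```text
time_s: 5.97
eef_pos: [0.523, 0.01, 0.1408]
tool_rot: [-0.002, 0.581, 0.814, -0.001]
wrist_force: [-0.1, -0.2, -2.8]
width: 0.162
t 5.97 tcp [0.523  0.01   0.1408] xang 108.96 tilt [-0.26  0.01] F [-0.1 -0.2 -2.8] M [-0.06  0.08 -0.02] w 15.0
shift cm [-0.58  0.02  1.28] wz 0.004
```

View pics/o5.png

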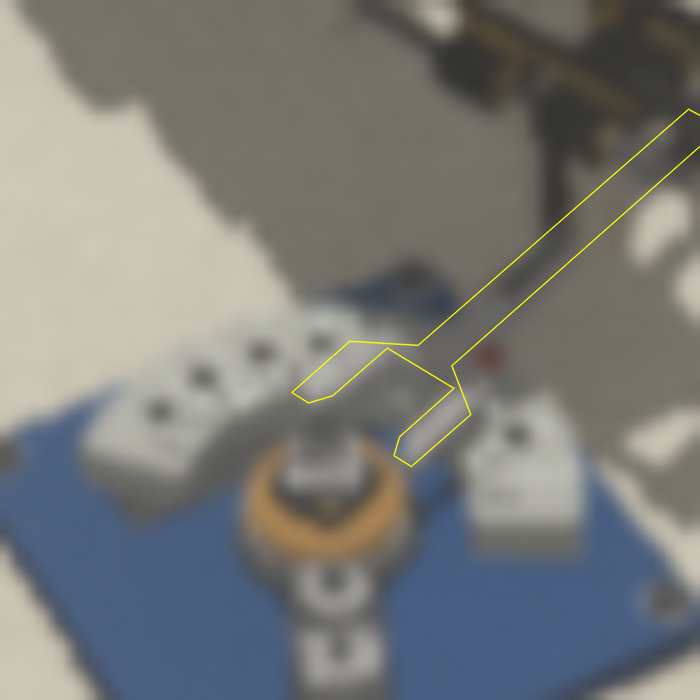

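```bash
python3 -m handwheel '[[-0.5,0,0,0,0,0.004,0.8],[0,0,0,0,0,0,0.8]]' 60 
python3 -c "
from st import *
to([.525,.0046,.128],108.7)"
```

```text
time_s: 6.18
eef_pos: [0.5264, 0.0039, 0.1445]
tool_rot: [0.0, 0.583, 0.812, 0.0]
wrist_force: [-1.6, -1.4, -3.4]
width: 0.164
t 6.18 tcp [0.5264 0.0039 0.1445] xang 108.63 tilt [ 0.02 -0.  ] F [-1.6 -1.4 -3.4] M [-0.16  0.26 -0.09] w 15.2
shift cm [ 0.11 -0.11  1.65] wz -0.001
```

```bash
python3 -m handwheel '[[0.05,-0.1,0.6,0,0,0,0.8],[0,0,0.6,0,0,0,0.8],[0,0,0,0,0,0,0.8],[0,0,0,0,0,0,0.8]]' 60 
python3 -c "
from st import *
from ovh import *
to([.525,.0046,.128],108.7);d=grab('scene','s6');s,R,a=st()
two(d,'scene',(195,170,265,240),10,'o6',[(model_hold(),spose(s['eef_pos'],np.rad2deg(a),.101),s['eef_pos'][2]-.0863)],(-.75,.25))
"
```

```text
time_s: 6.52
eef_pos: [0.5249, 0.0042, 0.1317]
tool_rot: [-0.0, 0.583, 0.812, -0.0]
wrist_force: [-0.4, 0.8, -1.2]
width: 0.163
t 6.52 tcp [0.5249 0.0042 0.1317] xang 108.62 tilt [-0.02  0.  ] F [-0.4  0.8 -1.2] M [ 0.    0.03 -0.01] w 15.2
shift cm [0.04 0.02 0.37] wz -0.001
```

View pics/o6.png

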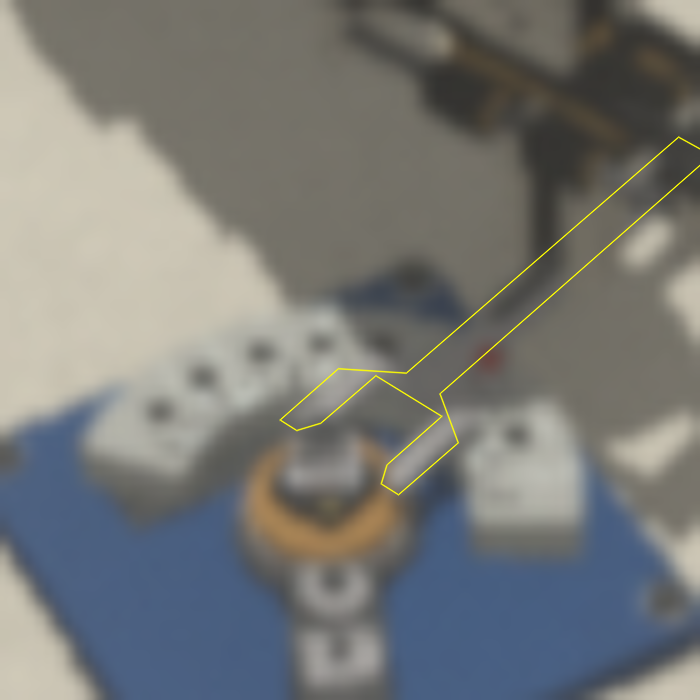

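The head at z≈45 mm clears the nut and the pin; its tips are at (288,425) and (392,490), straddling the stud line. Next I lower to 41–42 mm and slide it on.

```bash
python3 -m handwheel '[[0,0,0.38,0,0,0,0.8],[0,0,0,0,0,0,0.8],[-0.6,0,0,0,0,0,0.8],[-0.6,0,0,0,0,0,0.8],[0,0,0,0,0,0,0.8]]' 60 
python3 -c "
from st import *
to([.535,-.025,.128],108.7)"
```

```text
time_s: 6.98
eef_pos: [0.5294, -0.0083, 0.1283]
tool_rot: [0.0, 0.584, 0.812, 0.0]
wrist_force: [0.1, -0.3, -2.3]
width: 0.166
t 6.98 tcp [ 0.5294 -0.0083  0.1283] xang 108.58 tilt [ 0.04 -0.01] F [ 0.1 -0.3 -2.3] M [-0.03  0.05 -0.02] w 15.4
shift cm [-1.76  0.    0.03] wz -0.002
```

```bash
python3 -m handwheel '[[-0.4,0,0,0,0,0,0.8],[-0.4,0,0,0,0,0,0.8],[-0.4,0,0,0,0,0,0.8],[0,0,0,0,0,0,0.8]]' 60 
python3 -c "
from st import *
to([.535,-.025,.128],108.7)"
```

```text
time_s: 7.32
eef_pos: [0.533, -0.0193, 0.1282]
tool_rot: [0.0, 0.584, 0.812, 0.0]
wrist_force: [-0.5, 0.0, -1.8]
width: 0.166
t 7.32 tcp [ 0.533  -0.0193  0.1282] xang 108.59 tilt [ 0.02 -0.01] F [-0.5  0.  -1.8] M [-0.01  0.09 -0.1 ] w 15.4
shift cm [-0.6   0.01  0.02] wz -0.002
```

```bash
python3 -m handwheel '[[-0.3,0,0,0,0,0,0.8],[-0.2,0,0,0,0,0,0.8],[0,0,0,0,0,0,0.8]]' 60 
python3 -c "
from st import *
to([.535,-.025,.128],108.7)"; python3 -m handwheel '[[-0.2,0,0,0,0,0,0.8],[0,0,0,0,0,0,0.8]]' 60 
python3 -c "
from st import *
to([.535,-.025,.128],108.7)"
```

```text
time_s: 7.57
eef_pos: [0.5344, -0.0237, 0.1282]
tool_rot: [0.0, 0.583, 0.812, 0.0]
wrist_force: [-0.8, -0.6, -2.8]
width: 0.163
t 7.57 tcp [ 0.5344 -0.0237  0.1282] xang 108.61 tilt [ 0.01 -0.  ] F [-0.8 -0.6 -2.8] M [0.01 0.09 0.06] w 15.2
shift cm [-0.14  0.01  0.02] wz -0.002
time_s: 7.73
eef_pos: [0.535, -0.0254, 0.1282]
tool_rot: [0.0, 0.583, 0.812, 0.0]
wrist_force: [-0.2, -0.6, -2.2]
width: 0.16
t 7.73 tcp [ 0.535  -0.0254  0.1282] xang 108.62 tilt [ 0.01 -0.  ] F [-0.2 -0.6 -2.2] M [-0.03  0.07 -0.02] w 14.9
shift cm [0.04 0.02 0.02] wz -0.001
```

```bash
python3 -m handwheel '[[-0.15,0,0,0,0,0,0.8],[0,0,0,0,0,0,0.8]]' 60;  python3 -m handwheel '[[-0.15,0,0,0,0,0,0.8],[0,0,0,0,0,0,0.8]]' 60
python3 -c "
from st import *
from ovh import *
to([.535,-.025,.128],108.7);d=grab('scene','s7');s,R,a=st()
two(d,'scene',(195,170,265,240),10,'o7',[(model_hold(),spose(s['eef_pos'],np.rad2deg(a),.101),s['eef_pos'][2]-.0863)],(-.75,.25))
"
```

```text
time_s: 7.9
eef_pos: [0.5354, -0.0268, 0.1281]
tool_rot: [-0.0, 0.583, 0.812, -0.0]
wrist_force: [0.1, -0.6, -3.8]
width: 0.162
time_s: 8.07
eef_pos: [0.5351, -0.0274, 0.1278]
tool_rot: [-0.001, 0.583, 0.812, -0.0]
wrist_force: [-1.9, 7.4, -1.1]
width: 0.164
t 8.07 tcp [ 0.5351 -0.0274  0.1278] xang 108.61 tilt [-0.13  0.09] F [-1.9  7.4 -1.1] M [1.35 0.43 0.12] w 15.2
shift cm [ 0.23  0.07 -0.02] wz -0.002
```

View pics/o7.png

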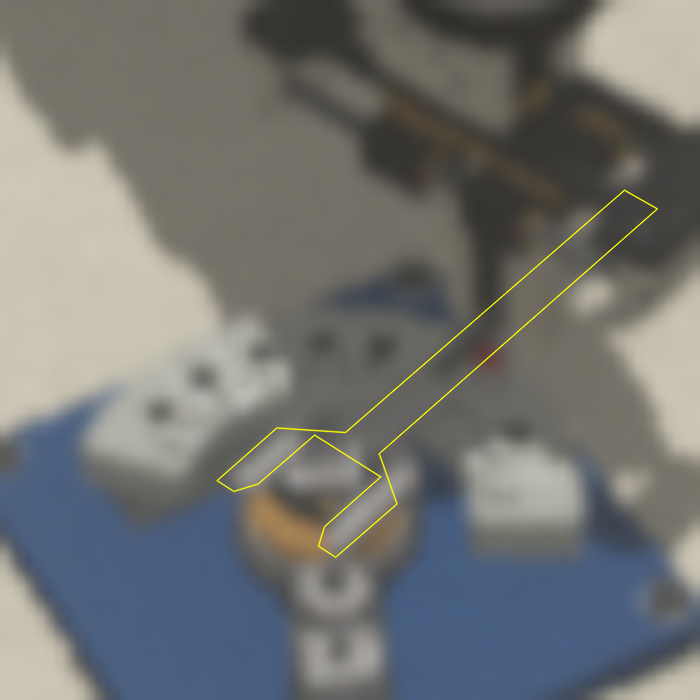

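Jaw back is against the nut flat (7.5 N axially), and the overlay shows the jaw round the nut with the shank beside the red pin (487,357). Next I back off 1 mm and lower it onto the former.

```bash
python3 -m handwheel '[[0.15,0,0,0,0,0,0.8],[0,0,0.1,0,0,0,0.8],[0,0,0,0,0,0,0.8]]' 60; python3 -c "
from st import *
to([.535,-.025,.1263],108.7)";  python3 -m handwheel '[[0,0,0.1,0,0,0,0.8],[0,0,0,0,0,0,0.8]]' 60
python3 -c "
from st import *
to([.535,-.025,.1263],108.7)"
```

```text
time_s: 8.37
eef_pos: [0.5354, -0.0267, 0.127]
tool_rot: [0.0, 0.583, 0.812, -0.0]
wrist_force: [-0.0, 0.8, -3.5]
width: 0.16
t 8.37 tcp [ 0.5354 -0.0267  0.127 ] xang 108.63 tilt [ 0.01 -0.01] F [-0.   0.8 -3.5] M [ 0.03  0.05 -0.04] w 14.9
shift cm [0.18 0.02 0.07] wz -0.001
time_s: 8.53
eef_pos: [0.5355, -0.0268, 0.1263]
tool_rot: [0.0, 0.583, 0.812, 0.0]
wrist_force: [-0.9, 1.1, -0.1]
width: 0.165
t 8.53 tcp [ 0.5355 -0.0268  0.1263] xang 108.62 tilt [ 0.01 -0.  ] F [-0.9  1.1 -0.1] M [0.11 0.22 0.03] w 15.3
shift cm [ 0.18  0.01 -0.  ] wz -0.001
```

```bash
python3 -m handwheel '[[0,0.1,0,0,0,0.01,0.8],[0,0,0,0,0,0,0.8]]' 60; python3 -c "
from st import *
to([.535,-.025,.1263],108.7);s,R,a=st();print(R.T@s['wrist_force'])"
```

```text
time_s: 8.7
eef_pos: [0.5362, -0.0264, 0.1262]
tool_rot: [-0.0, 0.588, 0.809, -0.0]
wrist_force: [-3.7, 0.3, 3.4]
width: 0.165
t 8.7 tcp [ 0.5362 -0.0264  0.1262] xang 107.99 tilt [-0.04 -0.  ] F [-3.7  0.3  3.4] M [0.02 0.72 0.03] w 15.3
shift cm [ 0.17 -0.07 -0.01] wz -0.012
[ 1.40909903 -3.42849739 -3.38458117]
```

```bash
python3 -m handwheel '[[0,-0.05,0,0,0,-0.005,3.5],[0,0,0,0,0,0,4],[0,0,0,0,0,0,4],[0,0,-1,0,0,0,4],[0,0,-3,0,0,0,5],[0,0,-4,0,0,0,5],[0,0,-4,0,0,0,5],[0,0,0,0,0,0,5]]' 60; python3 -c "
from st import *
to([.4,.3,.25],184.5)"
```

```text
time_s: 9.37
eef_pos: [0.5383, -0.0268, 0.2539]
tool_rot: [0.005, 0.585, 0.811, 0.003]
wrist_force: [1.4, 0.2, 1.5]
width: 0.533
t 9.37 tcp [ 0.5383 -0.0268  0.2539] xang 108.34 tilt [ 0.65 -0.09] F [1.4 0.2 1.5] M [-0.09  0.02  0.02] w 49.5
shift cm [35.37 -2.85  0.19] wz -1.329
```

```bash
python3 -m handwheel '[[0,0,0,0,0,0.121,5],[0,0,0,0,0,0.121,5],[0,0,0,0,0,0.121,5],[0,0,0,0,0,0.121,5],[0,0,0,0,0,0.121,5],[0,0,0,0,0,0.121,5],[0,0,0,0,0,0.121,5],[0,0,0,0,0,0.121,5]]'; python3 -m handwheel '[[0,0,0,0,0,0.121,5],[0,0,0,0,0,0.121,5],[0,0,0,0,0,0.121,5],[0,0,0,0,0,0.121,5],[0,0,0,0,0,0.121,5],[0,0,0,0,0,0.121,5],[0,0,0,0,0,0.121,5]]'; python3 -m handwheel '[[0.2,-4,0.5,0,0,0,5],[0.2,-4,0.5,0,0,0,5],[0.2,-4,0.5,0,0,0,5],[0.2,-4,0.5,0,0,0,5],[0.2,-4,0.5,0,0,0,5],[0,-4,0.5,0,0,0,5],[0,-4,0.5,0,0,0,5],[0,-4,0.5,0,0,0,5]]';python3 -m handwheel '[[0,-4,0.5,0,0,0,5],[0,0,0,0,0,0,5]]';
python3 -c "
from st import *
from ovh import *
to([.5213,.3343,.0865],4.5);d=grab('scene','s8');grab('top','t8')
two(d,'scene',(195,170,265,240),10,'o8',[(model_hold(),spose((.5358,-.0266),108.3,.101),.04)],(-.75,.25))
crop(d,270,120,370,200,7,'s8c')
"
```

```text
time_s: 10.03
eef_pos: [0.5359, -0.0265, 0.2467]
tool_rot: [0.0, 0.897, 0.443, 0.0]
wrist_force: [-0.6, 0.5, -0.0]
width: 0.537
time_s: 10.62
eef_pos: [0.5359, -0.0266, 0.2467]
tool_rot: [0.0, 0.999, 0.035, 0.0]
wrist_force: [-0.2, 0.1, -0.3]
width: 0.537
time_s: 11.28
eef_pos: [0.5212, 0.2954, 0.2066]
tool_rot: [-0.0, 0.999, 0.038, 0.001]
wrist_force: [0.7, -0.3, 0.0]
width: 0.54
time_s: 11.45
eef_pos: [0.5172, 0.3388, 0.2008]
tool_rot: [-0.001, 0.999, 0.04, 0.0]
wrist_force: [0.7, 0.5, -0.8]
width: 0.536
t 11.45 tcp [0.5172 0.3388 0.2008] xang 4.59 tilt [0.02 0.08] F [ 0.7  0.5 -0.8] M [-0.03  0.16  0.03] w 49.9
shift cm [ 0.37  0.49 11.43] wz 0.002
```

View pics/o8.png

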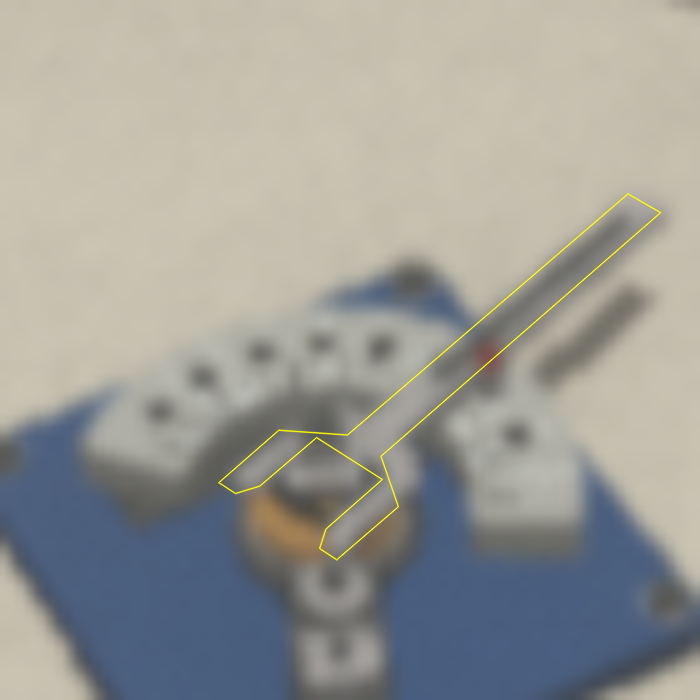

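View pics/s8c.png

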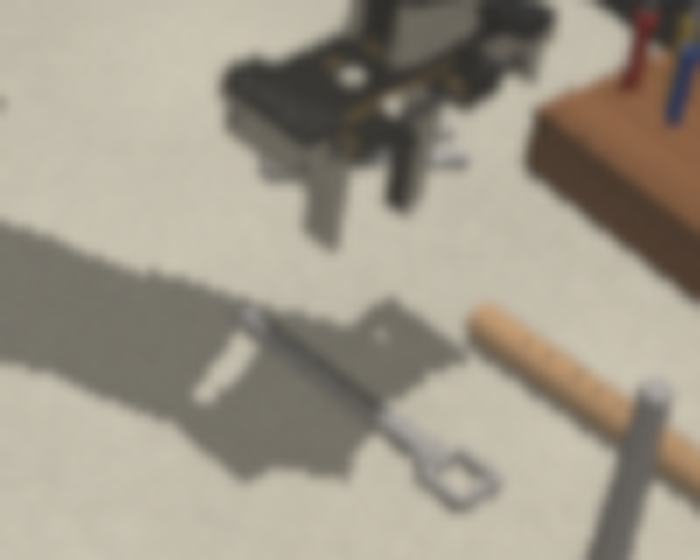

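```bash
python3 -c "
from ovh import *
d=cv2.imread('pics/t8_raw.png')
two(d,'top',(265,135,355,225),8,'o8t',[(model_hold(),spose((.5358,-.0266),108.3,.101),.04),(model_bender(),bp(),0)],(0,0))
"
```

```text
(no output)
```

View pics/o8t.png

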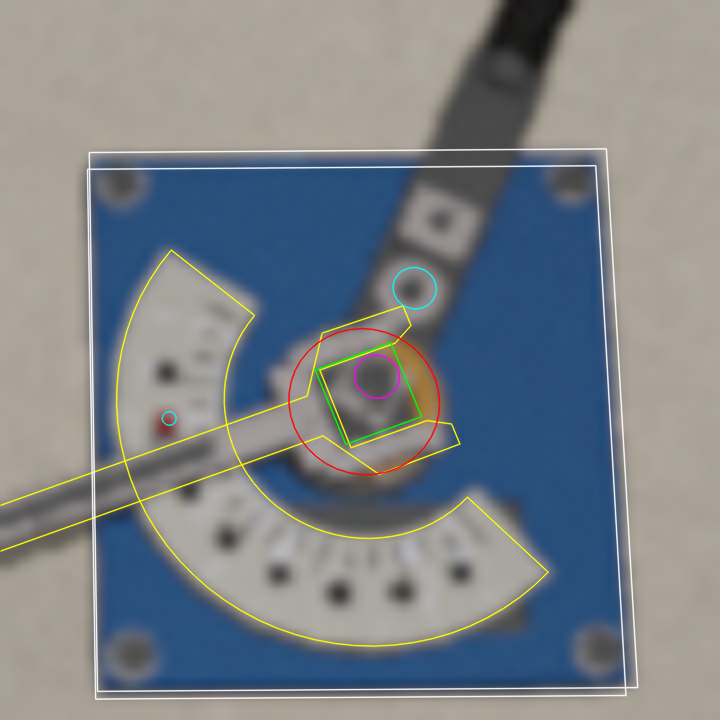

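The open spanner sits on the setting nut, with its shank along (380,450)→(645,205) beside the red pin at (487,357). The top view agrees. Next I fetch the ring spanner.

```bash
python3 -m handwheel '[[0.35,0.4,2,0,0,0,5],[0,0,3.5,0,0,0,5],[0,0,3.5,0,0,0,5],[0,0,2,0,0,0,5],[0,0,0,0,0,0,5]]' 60
python3 -c "
from st import *
from ovh import *
to([.5213,.3343,.0865],4.5)"
```

```text
time_s: 11.97
eef_pos: [0.5211, 0.3271, 0.0875]
tool_rot: [0.001, 0.999, 0.037, -0.003]
wrist_force: [0.1, -0.5, -0.5]
width: 0.537
t 11.97 tcp [0.5211 0.3271 0.0875] xang 4.25 tilt [-0.33 -0.18] F [ 0.1 -0.5 -0.5] M [-0.02  0.18 -0.04] w 50.0
shift cm [ 0.08 -0.72  0.1 ] wz -0.004
```

```bash
python3 -m handwheel '[[0,0,0,0,0,0,5],[0,0,0,0,0,0,5]]' 60
python3 -c "
from st import *
from ovh import *
to([.5213,.3343,.0865],4.5);d=grab('scene','s9');crop(d,270,120,370,200,7,'s9c')"
```

```text
time_s: 12.13
eef_pos: [0.5234, 0.3292, 0.0931]
tool_rot: [-0.001, 0.999, 0.037, 0.001]
wrist_force: [0.3, 0.3, 0.4]
width: 0.539
t 12.13 tcp [0.5234 0.3292 0.0931] xang 4.29 tilt [0.13 0.06] F [0.3 0.3 0.4] M [ 0.03  0.15 -0.04] w 50.1
shift cm [-0.17 -0.52  0.66] wz -0.004
```

View pics/s9c.png

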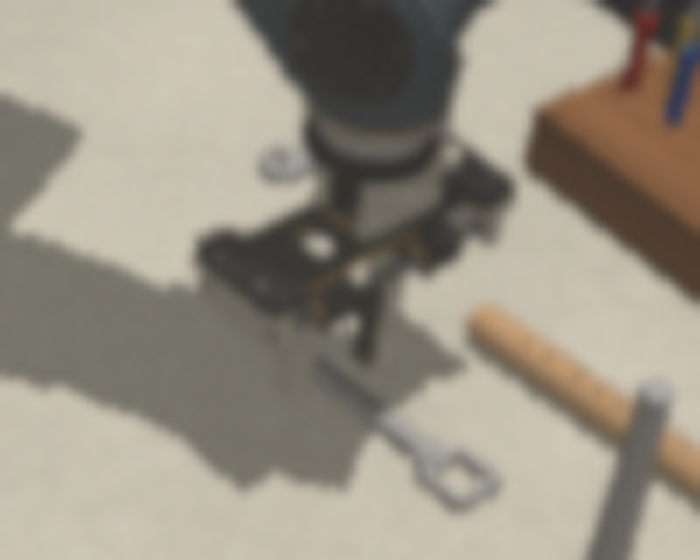

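Fingertips at (285,385) and (370,355) straddle the ring spanner's shank at (325,365). Next I lower and close.

```bash
python3 -m handwheel '[[0,-0.2,0.6,0,0,0,4],[0,0,0,0,0,0,0.6],[0,0,0,0,0,0,0.6],[0,0,0,0,0,0,0.6],[0,0,0,0,0,0,0.6],[0,0,0,0,0,0,0.6],[0,0,0,0,0,0,0.6]]' 60
python3 -c "
from st import *
from ovh import *
to([.5213,.3343,.0863],4.5)"
```

```text
time_s: 12.77
eef_pos: [0.5222, 0.3316, 0.0853]
tool_rot: [-0.0, 0.999, 0.038, 0.0]
wrist_force: [-0.3, -0.2, 1.2]
width: 0.144
t 12.77 tcp [0.5222 0.3316 0.0853] xang 4.35 tilt [0.01 0.01] F [-0.3 -0.2  1.2] M [ 0.06  0.27 -0.03] w 13.4
shift cm [-0.07 -0.28 -0.1 ] wz -0.003
```

```bash
python3 -m handwheel '[[0,0,-2,0,0,0,0.6],[0,0,-3,0,0,0,0.6],[0,0,-4,0,0,0,0.6],[0,0,-4,0,0,0,0.6]]' 60; python3 -c "
from ovh import *
t=cv2.imread('pics/t8_raw.png');s=cv2.imread('pics/s8_raw.png')
def jm(j): 
    c=np.linspace(0,360,40); n=j+45+np.arange(5)*90
    return [(pol(12*2**.5,n,61),(0,0,255)),(pol(12,c,63),(255,255,0)),(pol(8,c,76),(255,0,255)),(pol(15*2**.5,110+45+np.arange(5)*90,52),(0,255,0))]
for j in (245,):
  two(t,'top',(299,173,323,193),24,'j_t',[(jm(j),bp(),0)],(-.3,.5))
  two(s,'scene',(216,205,241,230),24,'j_s',[(jm(j),bp(),0)],(-.75,.25))
crop(t,299,173,323,193,24,'jr_t');crop(s,216,205,241,230,24,'jr_s')
a=np.hstack([cv2.resize(cv2.imread(f'pics/{n}.png'),(400,400)) for n in('j_t','jr_t')]);b=np.hstack([cv2.resize(cv2.imread(f'pics/{n}.png'),(400,400)) for n in('j_s','jr_s')])
cv2.imwrite('pics/j1.png',a);cv2.imwrite('pics/j2.png',b)
"
```

```text
time_s: 13.1
eef_pos: [0.5215, 0.3311, 0.2157]
tool_rot: [0.001, 0.999, 0.038, -0.001]
wrist_force: [-0.1, 1.1, -2.7]
width: 0.141
```

View pics/j1.png

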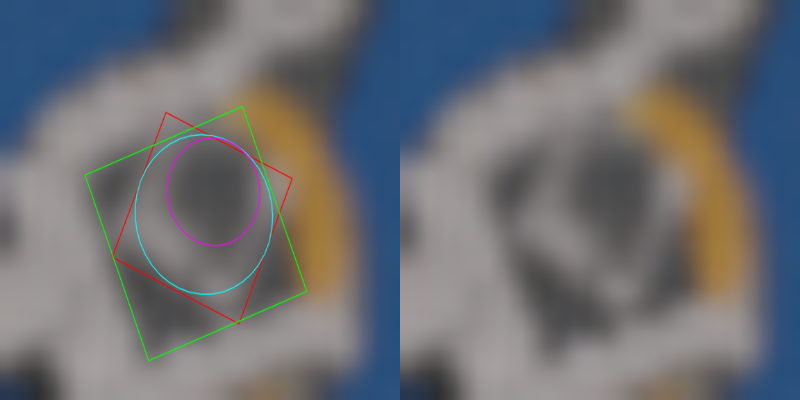

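View pics/j2.png

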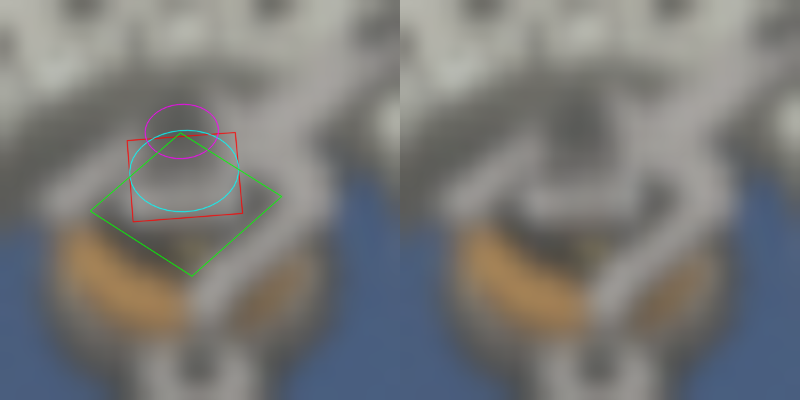

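```bash
python3 -c "
from ovh import *
t=cv2.imread('pics/t8_raw.png');s=cv2.imread('pics/s8_raw.png')
def jm(j): 
    n=j+45+np.arange(5)*90
    return [(pol(12*2**.5,n,61),(0,0,255)),(pol(12*2**.5,n,54),(255,255,0))]
for n,im,w,o in(('top',t,(300,173,320,193),(-.3,.5)),('scene',s,(217,207,237,227),(-.75,.25))):
  L=[]
  for j in(236,241,246):
    two(im,n,w,20,'q',[(jm(j),bp(),0)],o);L.append(cv2.resize(cv2.imread('pics/q.png'),(266,266)))
  cv2.imwrite(f'pics/jj_{n}.png',np.hstack(L))
cv2.imwrite('pics/jj.png',np.vstack([cv2.imread('pics/jj_top.png'),cv2.imread('pics/jj_scene.png')]))
"
```

```text
(no output)
```

View pics/jj.png

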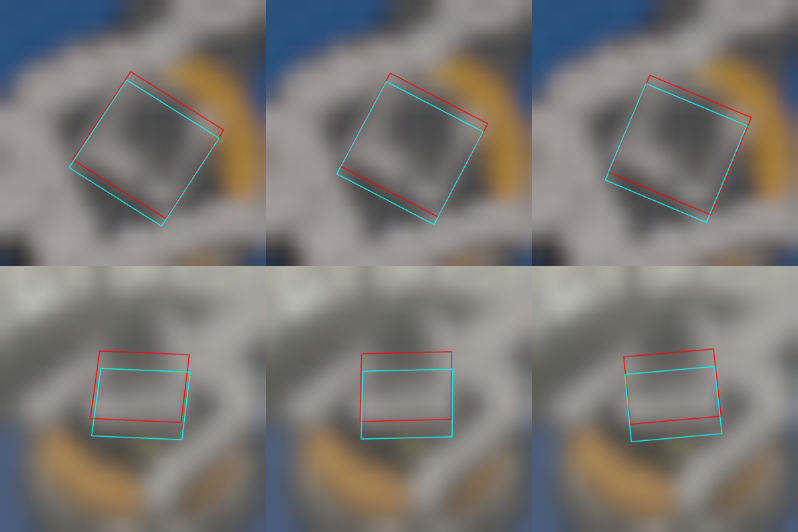

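```bash
python3 -m handwheel '[[0,0,0,0,0,-0.1142,0.6],[0,0,0,0,0,-0.1142,0.6],[0,0,0,0,0,-0.1142,0.6],[0,0,0,0,0,-0.1142,0.6],[0,0,0,0,0,-0.1142,0.6],[0,0,0,0,0,-0.1142,0.6],[0,0,0,0,0,-0.1142,0.6],[0,0,0,0,0,-0.1142,0.6]]' 60; python3 -m handwheel '[[-3.26,2.046,0.1,0,0,0,0.6],[-3.26,2.046,0.1,0,0,0,0.6],[-3.26,2.046,0.1,0,0,0,0.6],[-3.26,2.046,0.1,0,0,0,0.6],[-3.26,2.046,0.1,0,0,0,0.6],[-3.26,2.046,0.1,0,0,0,0.6],[-3.26,2.046,0.1,0,0,0,0.6]]' 60; python3 -m handwheel '[[-3.26,2.046,0.1,0,0,0,0.6],[-3.26,2.046,0.1,0,0,0,0.6],[-3.26,2.046,0.1,0,0,0,0.6],[-3.26,2.046,0.1,0,0,0,0.6],[-3.26,2.046,0.1,0,0,0,0.6],[-2.26,1.446,0.1,0,0,0,0.6],[0,0,0,0,0,0,0.6],[0,0,0,0,0,0,0.6]]' 60;
python3 -c "
from st import *
to([.5102,-.2077,.185],56.7)"
```

```text
time_s: 13.77
eef_pos: [0.522, 0.3313, 0.2147]
tool_rot: [0.0, 0.879, 0.477, -0.001]
wrist_force: [0.3, -0.7, -2.5]
width: 0.143
time_s: 14.35
eef_pos: [0.516, 0.0603, 0.208]
tool_rot: [-0.0, 0.88, 0.475, -0.0]
wrist_force: [0.9, 0.4, -1.7]
width: 0.143
time_s: 15.02
eef_pos: [0.5118, -0.1582, 0.2018]
tool_rot: [-0.0, 0.881, 0.474, -0.0]
wrist_force: [0.1, 1.0, -2.2]
width: 0.142
t 15.02 tcp [ 0.5118 -0.1582  0.2018] xang 56.55 tilt [-0.04  0.02] F [ 0.1  1.  -2.2] M [-0.11  0.12  0.04] w 13.2
shift cm [-4.22  2.6   1.68] wz -0.003
```

```bash
python3 -m handwheel '[[-2.1,1.3,0.4,0,0,-0.003,0.6],[-2.1,1.3,0.4,0,0,0,0.6],[0,0,0.4,0,0,0,0.6],[0,0,0.4,0,0,0,0.6],[0,0,0,0,0,0,0.6],[0,0,0,0,0,0,0.6]]' 60;
python3 -c "
from st import *
from ovh import *
to([.5102,-.2077,.185],56.7);d=grab('scene','s10');t=grab('top','t10');s,R,a=st()
p=spose(s['eef_pos'],np.rad2deg(a)+180,.104);p=(p[0],p[1],a)
z=s['eef_pos'][2]-.0853
two(d,'scene',(190,180,265,240),10,'o10s',[(model_ring(),p,z),(model_bender(),bp(),0)],(-.75,.25))
two(t,'top',(270,130,360,225),8,'o10t',[(model_ring(),p,z),(model_bender(),bp(),0)],(-.3,.5))
"
```

```text
time_s: 15.52
eef_pos: [0.5109, -0.2052, 0.1859]
tool_rot: [-0.0, 0.879, 0.477, -0.0]
wrist_force: [0.9, 0.4, -1.7]
width: 0.141
t 15.52 tcp [ 0.5109 -0.2052  0.1859] xang 56.93 tilt [-0.05  0.03] F [ 0.9  0.4 -1.7] M [-0.08  0.13 -0.01] w 13.1
shift cm [-0.25  0.08  0.09] wz 0.004
```

View pics/o10s.png

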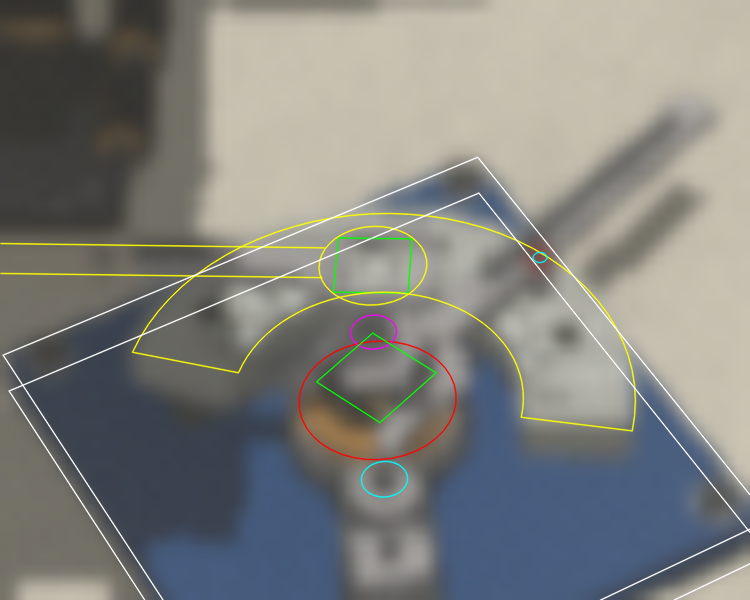

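View pics/o10t.png

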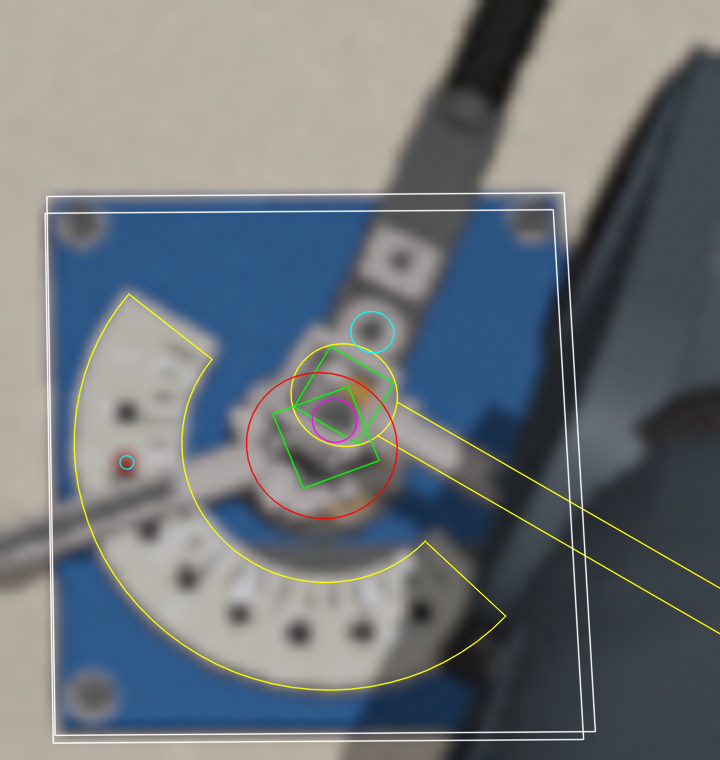

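```bash
python3 -c "
from ovh import *
from st import *
s,R,a=st()
t=cv2.imread('pics/t10_raw.png');d=cv2.imread('pics/s10_raw.png')
p=spose(s['eef_pos'],np.rad2deg(a)+180,.104);p=(p[0],p[1],a);z=s['eef_pos'][2]-.0853
w=(298,168,333,198);ws=(215,195,250,230)
two(t,'top',w,22,'x1',[(model_ring(),p,z)],(-.3,.5));crop(t,*w,22,'x2')
two(d,'scene',ws,19,'x3',[(model_ring(),p,z)],(-.75,.25));crop(d,*ws,19,'x4')
f=lambda n:cv2.resize(cv2.imread(f'pics/{n}.png'),None,fx=.5,fy=.5)
a=np.hstack([f('x1'),f('x2')]);b=np.hstack([f('x3'),f('x4')]);W=max(a.shape[1],b.shape[1])
pad=lambda m:np.pad(m,((0,0),(0,W-m.shape[1]),(0,0)))
cv2.imwrite('pics/x.png',np.vstack([pad(a)[:300],pad(b)[:300]]))
"
```

```text
(no output)
```

View pics/x.png

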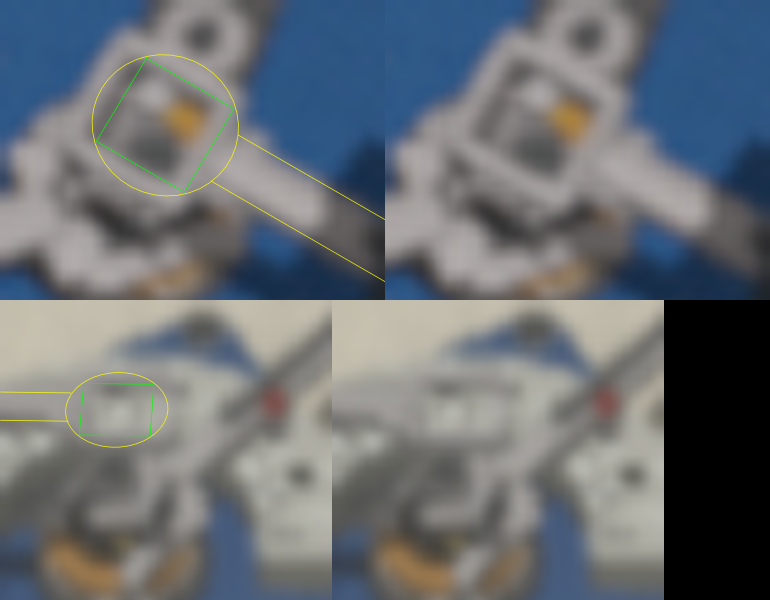

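```bash
python3 -m handwheel '[[-0.23,0.15,1,0,0,0,0.6],[0,0,1,0,0,0,0.6],[0,0,1,0,0,0,0.6],[0,0,0,0,0,0,0.6],[0,0,0,0,0,0,0.6]]' 60;
cat > look.py <<'E'
from st import *
from ovh import *
import sys
k=sys.argv[1]
to([.5108,-.2079,.1533],56.7);d=grab('scene','s'+k);t=grab('top','t'+k);s,R,a=st()
p=spose(s['eef_pos'],np.rad2deg(a)+180,.104);p=(p[0],p[1],a);z=s['eef_pos'][2]-.0853
w=(298,168,333,198);ws=(215,200,250,230)
two(t,'top',w,22,'x1',[(model_ring(),p,z)],(-.85,1.1));crop(t,*w,22,'x2')
two(d,'scene',ws,19,'x3',[(model_ring(),p,z)],(-.75,.25));crop(d,*ws,19,'x4')
f=lambda n:cv2.resize(cv2.imread(f'pics/{n}.png'),None,fx=.5,fy=.5)
a=np.hstack([f('x1'),f('x2')]);b=np.hstack([f('x3'),f('x4')]);W=max(a.shape[1],b.shape[1])
pad=lambda m:np.pad(m,((0,0),(0,W-m.shape[1]),(0,0)))
cv2.imwrite(f'pics/x{k}.png',np.vstack([pad(a)[:300],pad(b)[:300]]))
E
python3 look.py 11
```

```text
time_s: 16.03
eef_pos: [0.5106, -0.2091, 0.1551]
tool_rot: [-0.001, 0.879, 0.476, -0.001]
wrist_force: [0.8, -0.2, -2.2]
width: 0.144
t 16.03 tcp [ 0.5106 -0.2091  0.1551] xang 56.86 tilt [-0.1   0.05] F [ 0.8 -0.2 -2.2] M [-0.11  0.11 -0.06] w 13.4
shift cm [ 0.11 -0.04  0.18] wz 0.003
```

View pics/x11.png

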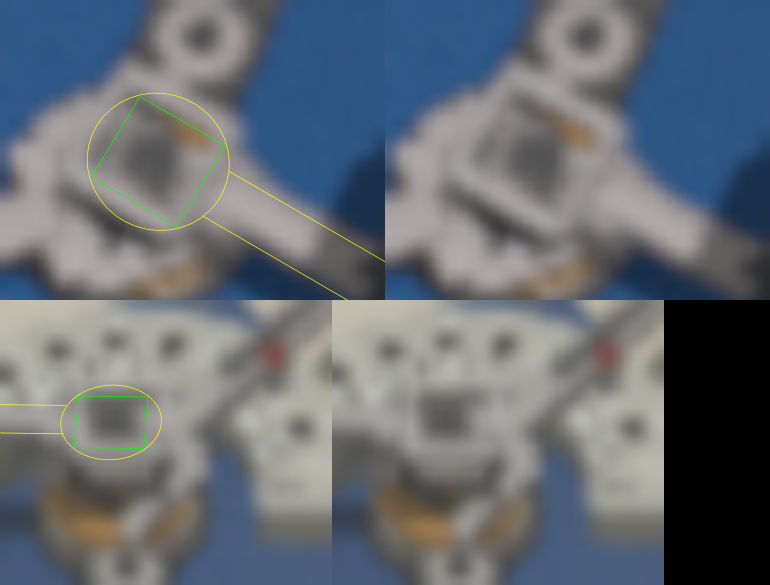

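The dark stud end shows inside the ring opening in both views: top crop stud (537,157) against opening centre (540,153). I nudge slightly and lower.

```bash
python3 -m handwheel '[[0,-0.1,0.7,0,0,0,0.6],[0,0,0.6,0,0,0,0.6],[0,0,0,0,0,0,0.6],[0,0,0,0,0,0,0.6]]' 60;python3 -c "
from st import *
to([.5108,-.2079,.1373],56.7)"; python3 -m handwheel '[[0,0,0.3,0,0,0,0.6],[0,0,0,0,0,0,0.6],[0,0,0,0,0,0,0.6]]' 60; python3 -c "
from st import *
to([.5108,-.2079,.1373],56.7)"
```

```text
time_s: 16.47
eef_pos: [0.5101, -0.2088, 0.1431]
tool_rot: [-0.0, 0.879, 0.476, -0.0]
wrist_force: [-0.9, 0.0, 1.7]
width: 0.142
t 16.47 tcp [ 0.5101 -0.2088  0.1431] xang 56.85 tilt [-0.  0.] F [-0.9  0.   1.7] M [0.09 0.12 0.07] w 13.3
shift cm [0.11 0.01 0.58] wz 0.003
time_s: 16.72
eef_pos: [0.5102, -0.2088, 0.1403]
tool_rot: [0.0, 0.879, 0.476, 0.0]
wrist_force: [-0.9, -1.3, 2.7]
width: 0.141
t 16.72 tcp [ 0.5102 -0.2088  0.1403] xang 56.86 tilt [ 0.01 -0.01] F [-0.9 -1.3  2.7] M [-0.01  0.13  0.  ] w 13.1
shift cm [0.11 0.   0.3 ] wz 0.003
```

```bash
python3 -m handwheel '[[0,0,0.2,0,0,0,0.6],[0,0,0,0,0,0,0.6],[0,0,0,0,0,0,0.6]]' 60; python3 look.py 12
```

```text
time_s: 16.97
eef_pos: [0.5101, -0.2088, 0.1381]
tool_rot: [0.0, 0.879, 0.476, -0.0]
wrist_force: [-2.1, -2.0, 2.2]
width: 0.142
t 16.97 tcp [ 0.5101 -0.2088  0.1381] xang 56.86 tilt [ 0. -0.] F [-2.1 -2.   2.2] M [-0.12  0.2  -0.02] w 13.2
shift cm [ 0.11  0.01 -1.52] wz 0.003
```

View pics/x12.png

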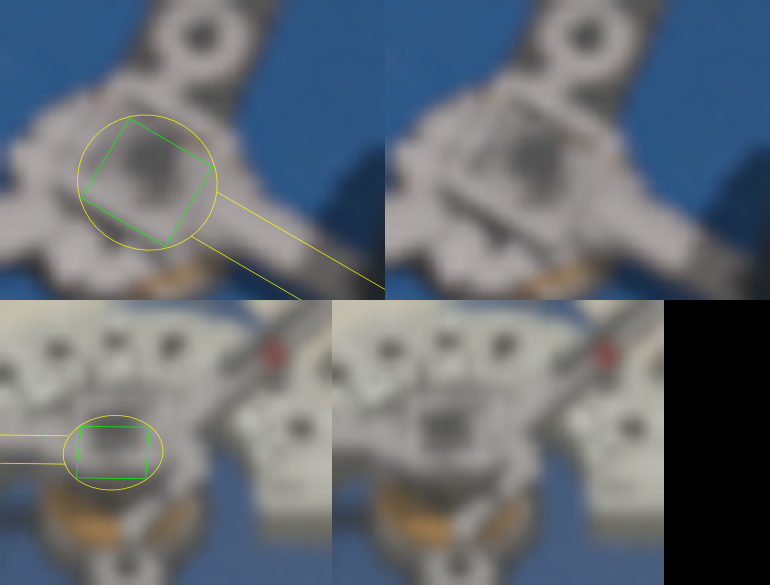

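The ring opening's top edge stays near (447,393) in the scene although the tool came down 17 mm. So the ring is resting on the jam nut's top and the spanner is tilting in the grip. Next I check the tilt and the offset.

```bash
cat > tilt.py <<'E'
from st import *
from ovh import *
def tiltov(k,out,g,sl,ax=0,ay=0,offt=(-.85,1.1),offs=(-.75,.25)):
    """sl: pitch of spanner rel. tool (ring up +)"""
    s,R,a=st()
    d=cv2.imread(f'pics/s{k}_raw.png');t=cv2.imread(f'pics/t{k}_raw.png')
    Rs=R@Ro.from_euler('y',sl).as_matrix()
    def mk(L):
        o=[]
        for P,col in L:
            Q=np.c_[P[:,0]+g*1000,-P[:,1],-P[:,2]+85.3]/1000 # tool frame (z down), spanner underside at z=.0853
            pv=np.array([0,0,.080])
            W=(Rs@(Q-pv).T).T+R@pv+s['eef_pos']
            o.append((W*1000,col))
        return o
    M=mk(model_ring())
    w=(298,168,333,198);ws=(205,200,240,230)
    two(t,'top',w,22,'x1',[(M,(0,0,0),0)],offt);crop(t,*w,22,'x2')
    two(d,'scene',ws,19,'x3',[(M,(0,0,0),0)],offs);crop(d,*ws,19,'x4')
    f=lambda n:cv2.resize(cv2.imread(f'pics/{n}.png'),None,fx=.5,fy=.5)
    a=np.hstack([f('x1'),f('x2')]);b=np.hstack([f('x3'),f('x4')]);W=max(a.shape[1],b.shape[1])
    pad=lambda m:np.pad(m,((0,0),(0,W-m.shape[1]),(0,0)))
    cv2.imwrite(f'pics/{out}.png',np.vstack([pad(a)[:300],pad(b)[:300]]))
E
python3 -c "
from tilt import *
tiltov('12','y12',.104,.09)"
```

```text
(no output)
```

View pics/y12.png

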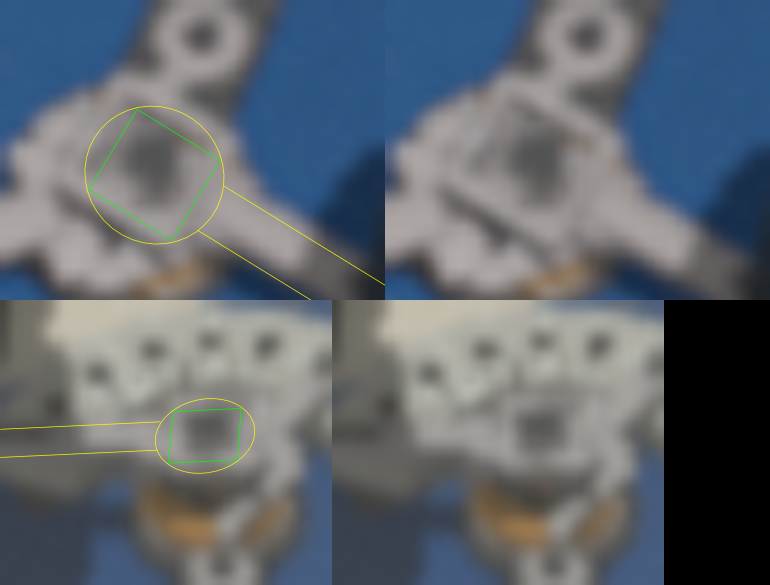

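```bash
python3 -c "
from ovh import *
d=cv2.imread('pics/s12_raw.png');t=cv2.imread('pics/t12_raw.png')
L=[];M=[]
for z in(.052,.063,.074):
  p=bp(d=-1.3+58)
  it=[(model_ring(),p,z)]
  two(t,'top',(298,168,333,198),15,'q',it,(-.3,.3));L.append(cv2.imread('pics/q.png')[:, :265*2][:, :400])
  two(d,'scene',(205,200,240,230),15,'q',it,(-.75,.25));M.append(cv2.imread('pics/q.png')[:, :400])
r=lambda x:cv2.resize(x,(266,299))
cv2.imwrite('pics/z12.png',np.vstack([np.hstack([r(x) for x in L]),np.hstack([r(x) for x in M])]))
"
```

```text
(no output)
```

View pics/z12.png

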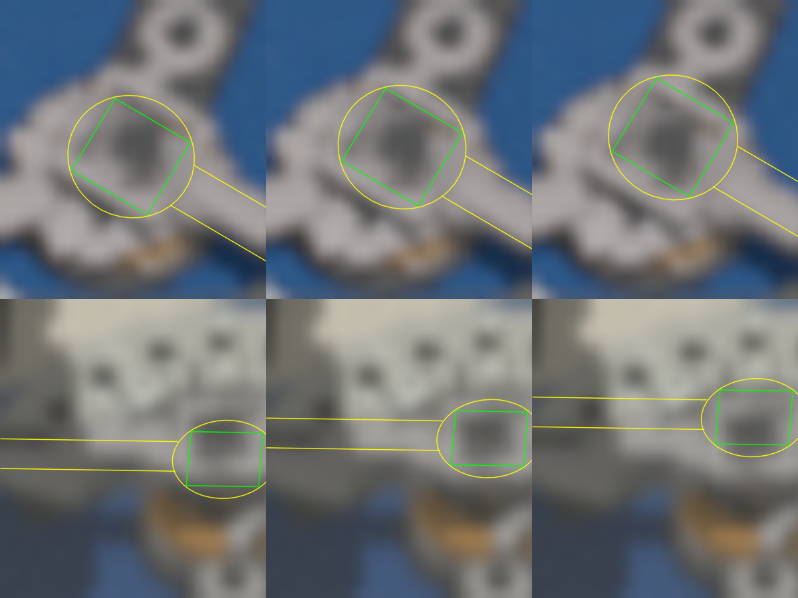

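```bash
python3 -c "
from ovh import *
d=cv2.imread('pics/s12_raw.png');t=cv2.imread('pics/t12_raw.png')
f=lambda im,w:cv2.convertScaleAbs(cv2.resize(im[w[1]:w[3],w[0]:w[2]],(398,398),interpolation=cv2.INTER_LANCZOS4),alpha=1.6,beta=-50)
cv2.imwrite('pics/w12.png',np.hstack([f(t,(299,170,325,196)),f(d,(212,205,238,231))]))
cv2.imwrite('pics/w12b.png',cv2.convertScaleAbs(cv2.resize(d[190:250,170:260],None,fx=8,fy=8,interpolation=cv2.INTER_CUBIC),alpha=1.5,beta=-40))
"
```

```text
(no output)
```

View pics/w12.png

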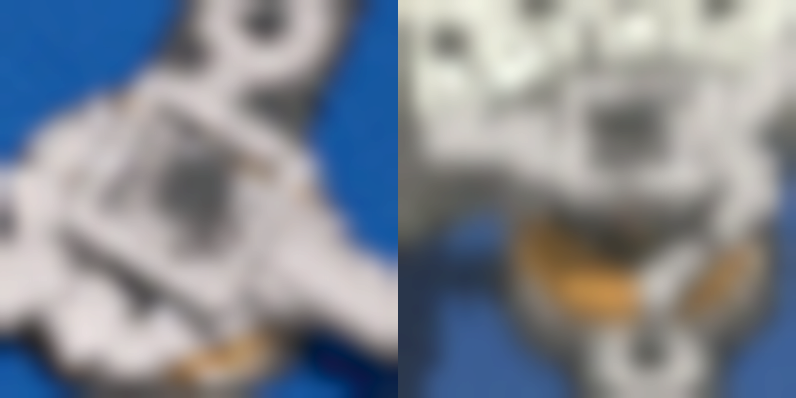

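View pics/w12b.png

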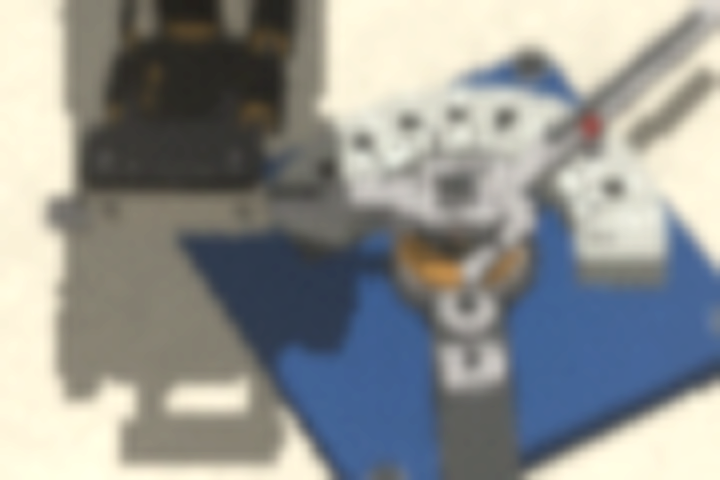

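```bash
python3 -m handwheel '[[0,0.27,0,0,0,-0.026,0.6],[0,0,0,0,0,0,0.6],[0,0,0,0,0,0,0.6]]' 60; python3 -c "
from st import *
to([.5108,-.2079,.1373],56.7)"; python3 -m handwheel '[[0,0.27,0,0,0,-0.026,0.6],[0,0,0,0,0,0,0.6],[0,0,0,0,0,0,0.6]]' 60; python3 -c "
from st import *
to([.5108,-.2079,.1373],56.7)"
```

```text
time_s: 17.32
eef_pos: [0.5124, -0.2101, 0.1381]
tool_rot: [-0.0, 0.873, 0.487, 0.0]
wrist_force: [-0.8, -0.7, 3.2]
width: 0.141
t 17.32 tcp [ 0.5124 -0.2101  0.1381] xang 58.32 tilt [-0.  0.] F [-0.8 -0.7  3.2] M [0.07 0.12 0.02] w 13.1
shift cm [ 0.11 -0.25  0.08] wz 0.028
time_s: 17.57
eef_pos: [0.5146, -0.2115, 0.1381]
tool_rot: [-0.0, 0.867, 0.498, 0.0]
wrist_force: [-1.6, -0.5, 2.5]
width: 0.142
t 17.57 tcp [ 0.5146 -0.2115  0.1381] xang 59.78 tilt [-0.    0.01] F [-1.6 -0.5  2.5] M [0.25 0.08 0.1 ] w 13.2
shift cm [ 0.12 -0.51  0.08] wz 0.054
```

```bash
python3 -m handwheel '[[0.36,0,-0.5,0,-0.045,0,0.6],[0.36,0,-0.5,0,-0.045,0,0.6],[0,0,0,0,0,0,0.6],[0,0,0,0,0,0,0.6],[0,0,0,0,0,0,0.6]]' 60; python3 -c "
from st import *
to([.5108,-.2079,.1373],56.7);d=grab('scene','s13');t=grab('top','t13')
f=lambda im,w:cv2.convertScaleAbs(cv2.resize(im[w[1]:w[3],w[0]:w[2]],(398,398),interpolation=cv2.INTER_LANCZOS4),alpha=1.6,beta=-50)
cv2.imwrite('pics/w13.png',np.hstack([f(t,(299,170,325,196)),f(d,(212,205,238,231))]))
"
```

```text
time_s: 17.98
eef_pos: [0.5178, -0.2052, 0.1474]
tool_rot: [0.022, 0.866, 0.498, -0.039]
wrist_force: [-3.2, -3.0, -3.0]
width: 0.142
t 17.98 tcp [ 0.5178 -0.2052  0.1474] xang 59.84 tilt [-2.64 -4.42] F [-3.2 -3.  -3. ] M [-0.76  0.54 -0.03] w 13.2
shift cm [-0.49 -0.47  1.06] wz 0.055
```

View pics/w13.png

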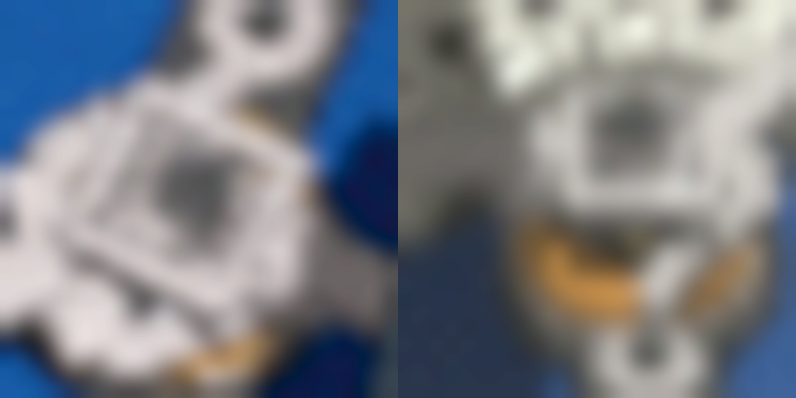

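```bash
python3 -m handwheel '[[-0.08,0,0.2,0,0,0,0.6],[0,0,0,0,0,0,0.6],[0,0,0,0,0,0,0.6]]' 60; python3 -c "
from st import *
to([.5108,-.2079,.1373],56.7)"; python3 -m handwheel '[[0,0,0.2,0,0,0,0.6],[0,0,0,0,0,0,0.6],[0,0,0,0,0,0,0.6]]' 60; python3 -c "
from st import *
to([.5108,-.2079,.1373],56.7)"
```

```text
time_s: 18.33
eef_pos: [0.5179, -0.2058, 0.1458]
tool_rot: [0.022, 0.866, 0.498, -0.039]
wrist_force: [-0.5, 0.3, -1.8]
width: 0.143
t 18.33 tcp [ 0.5179 -0.2058  0.1458] xang 59.83 tilt [-2.59 -4.41] F [-0.5  0.3 -1.8] M [-0.03  0.14 -0.01] w 13.3
shift cm [-0.45 -0.51  0.89] wz 0.055
time_s: 18.58
eef_pos: [0.5178, -0.2061, 0.1439]
tool_rot: [0.022, 0.866, 0.498, -0.039]
wrist_force: [0.3, -0.6, -2.7]
width: 0.145
t 18.58 tcp [ 0.5178 -0.2061  0.1439] xang 59.84 tilt [-2.59 -4.44] F [ 0.3 -0.6 -2.7] M [-0.05  0.14 -0.  ] w 13.5
shift cm [-0.45 -0.52  0.71] wz 0.055
```

```bash
python3 -m handwheel '[[0,0,0.3,0,0,0,0.6],[0,0,0,0,0,0,0.6],[0,0,0,0,0,0,0.6]]' 60; python3 -c "
from st import *
to([.5108,-.2079,.1373],56.7)"; python3 -m handwheel '[[0,0,0.2,0,0,0,0.6],[0,0,0,0,0,0,0.6],[0,0,0,0,0,0,0.6]]' 60; python3 -c "
from st import *
to([.5108,-.2079,.1373],56.7);d=grab('scene','s14');t=grab('top','t14')
f=lambda im,w:cv2.convertScaleAbs(cv2.resize(im[w[1]:w[3],w[0]:w[2]],(398,398),interpolation=cv2.INTER_LANCZOS4),alpha=1.6,beta=-50)
cv2.imwrite('pics/w14.png',np.hstack([f(t,(299,170,325,196)),f(d,(212,205,238,231))]))
"
```

```text
time_s: 18.83
eef_pos: [0.5178, -0.2064, 0.141]
tool_rot: [0.022, 0.866, 0.498, -0.039]
wrist_force: [0.7, 0.6, -0.9]
width: 0.142
t 18.83 tcp [ 0.5178 -0.2064  0.141 ] xang 59.83 tilt [-2.57 -4.45] F [ 0.7  0.6 -0.9] M [ 0.09 -0.04  0.02] w 13.2
shift cm [-0.44 -0.53  0.41] wz 0.055
time_s: 19.08
eef_pos: [0.5177, -0.2065, 0.1391]
tool_rot: [0.022, 0.866, 0.498, -0.039]
wrist_force: [1.7, 1.7, -0.4]
width: 0.143
t 19.08 tcp [ 0.5177 -0.2065  0.1391] xang 59.83 tilt [-2.57 -4.45] F [ 1.7  1.7 -0.4] M [ 0.34 -0.17 -0.05] w 13.3
shift cm [-0.45 -0.53  0.22] wz 0.055
```

View pics/w14.png

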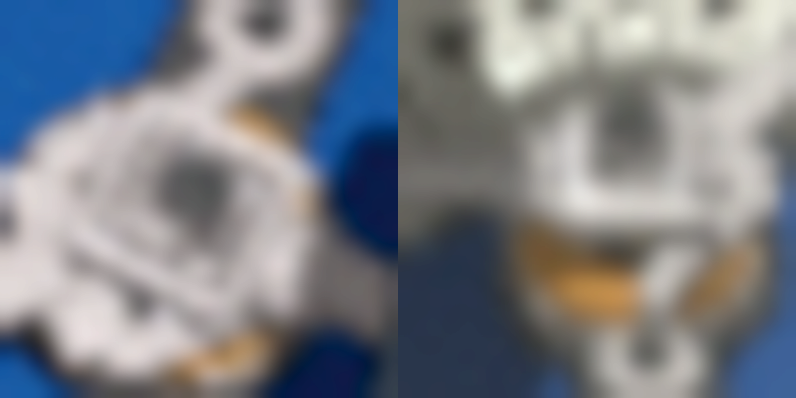

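The ring has dropped: its front bar went from y≈185 to 205 in the scene crop and the stud column shows inside it. I settle it fully.

```bash
python3 -m handwheel '[[0.06,0,0.15,0,0,0,0.6],[0,0,0,0,0,0,0.6],[0,0,0,0,0,0,0.6]]' 60; python3 -c "
from st import *
to([.5108,-.2079,.1373],56.7)"; python3 -m handwheel '[[0.03,0,0.12,0,0,0,0.6],[0,0,0,0,0,0,0.6],[0,0,0,0,0,0,0.6]]' 60; python3 -c "
from st import *
to([.5108,-.2079,.1373],56.7)"
```

```text
time_s: 19.43
eef_pos: [0.5179, -0.2063, 0.1376]
tool_rot: [0.023, 0.866, 0.498, -0.039]
wrist_force: [-0.0, -0.6, 2.0]
width: 0.143
t 19.43 tcp [ 0.5179 -0.2063  0.1376] xang 59.83 tilt [-2.58 -4.46] F [-0.  -0.6  2. ] M [ 0.12 -0.08 -0.03] w 13.3
shift cm [-0.49 -0.53  0.07] wz 0.055
time_s: 19.68
eef_pos: [0.5179, -0.2061, 0.1364]
tool_rot: [0.023, 0.866, 0.498, -0.039]
wrist_force: [-0.9, -2.1, 2.7]
width: 0.14
t 19.68 tcp [ 0.5179 -0.2061  0.1364] xang 59.84 tilt [-2.59 -4.47] F [-0.9 -2.1  2.7] M [-0.08  0.11  0.03] w 13.1
shift cm [-0.51 -0.53 -0.05] wz 0.055
```

```bash
cat > tq.py <<'E'
from st import *
P=np.array([.567,-.121])
def tq():
    s,R,a=st();r=s["eef_pos"][:2]-P;F=s["wrist_force"];
    T=r[0]*F[1]-r[1]*F[0]+s["moment"][2]
    Ft=R.T@F
    print("t",round(s["time_s"],2),"T",round(T,2),"xang",round(np.rad2deg(a),2),"posang",round(np.rad2deg(np.arctan2(r[1],r[0]))%360,2),"r",round(np.hypot(*r),4),"z",round(s["eef_pos"][2],4),"Ftool",np.round(Ft,1),"M",np.round(s["moment"],2),"w",round(s["width"]*93,1))
tq()
E
python3 tq.py
python3 -m handwheel '[[0,0,-0.07,0,0,0,0.6],[0.008,-0.34,0,0.003,0,0.035,0.6],[0.008,-0.34,0,0.003,0,0.035,0.6],[0.008,-0.34,0,0.003,0,0.035,0.6],[0,0,0,0,0,0,0.6],[0,0,0,0,0,0,0.6]]' 60; python3 tq.py
```

```text
t 19.68 T 0.06 xang 59.84 posang 240.03 r 0.0983 z 0.1364 Ftool [-2.5  0.3 -2.4] M [-0.08  0.11  0.03] w 13.1
time_s: 20.18
eef_pos: [0.509, -0.2006, 0.1369]
tool_rot: [0.021, 0.891, 0.452, -0.04]
wrist_force: [-2.5, -3.9, 1.7]
width: 0.142
t 20.18 T 0.07 xang 53.8 posang 233.93 r 0.0984 z 0.1369 Ftool [-4.8  0.3 -1.3] M [-0.56  0.42  0.04] w 13.2
```

```bash

python3 -m handwheel '[[-0.05,-0.34,0,0.003,0,0.035,0.6],[0.008,-0.34,0,0.003,0,0.035,0.6],[0,0,0,0,0,0,0.6],[0,0,0,0,0,0,0.6]]' 60; python3 tq.py
```

```text
time_s: 20.52
eef_pos: [0.504, -0.1968, 0.1372]
tool_rot: [0.02, 0.906, 0.421, -0.04]
wrist_force: [1.1, -5.0, 0.6]
width: 0.145
t 20.52 T 0.52 xang 49.84 posang 230.28 r 0.0986 z 0.1372 Ftool [-3.1  4.1 -0.3] M [-0.61 -0.19  0.12] w 13.5
```

```bash

python3 -m handwheel '[[-0.03,-0.34,0,0.003,0,0.035,0.6],[0.006,-0.34,0,0.003,0,0.035,0.6],[0.006,-0.34,0,0.003,0,0.035,0.6],[0,0,0,0,0,0,0.6],[0,0,0,0,0,0,0.6]]' 60; python3 tq.py
python3 -m handwheel '[[0.006,-0.34,0,0.003,0,0.035,0.6],[0.006,-0.34,0,0.003,0,0.035,0.6],[0,0,0,0,0,0,0.6],[0,0,0,0,0,0,0.6]]' 60; python3 tq.py
python3 -c "
from st import *
d=grab('scene','s15');t=grab('top','t15')
f=lambda im,w:cv2.convertScaleAbs(cv2.resize(im[w[1]:w[3],w[0]:w[2]],(398,398),interpolation=cv2.INTER_LANCZOS4),alpha=1.6,beta=-50)
cv2.imwrite('pics/w15.png',np.hstack([f(t,(295,165,331,201)),f(d,(205,195,245,235))]))
"
```

```text
time_s: 20.93
eef_pos: [0.4964, -0.19, 0.1371]
tool_rot: [0.018, 0.927, 0.373, -0.041]
wrist_force: [1.8, -3.5, 0.4]
width: 0.14
t 20.93 T 0.49 xang 43.84 posang 224.34 r 0.0987 z 0.1371 Ftool [-1.2  3.8 -0.3] M [-0.4  -0.32  0.12] w 13.0
time_s: 21.27
eef_pos: [0.4918, -0.1849, 0.1371]
tool_rot: [0.016, 0.939, 0.34, -0.042]
wrist_force: [1.5, -3.7, 0.4]
width: 0.143
t 21.27 T 0.54 xang 39.83 posang 220.38 r 0.0987 z 0.1371 Ftool [-1.2  3.8 -0.3] M [-0.44 -0.23  0.16] w 13.3
```

View pics/w15.png

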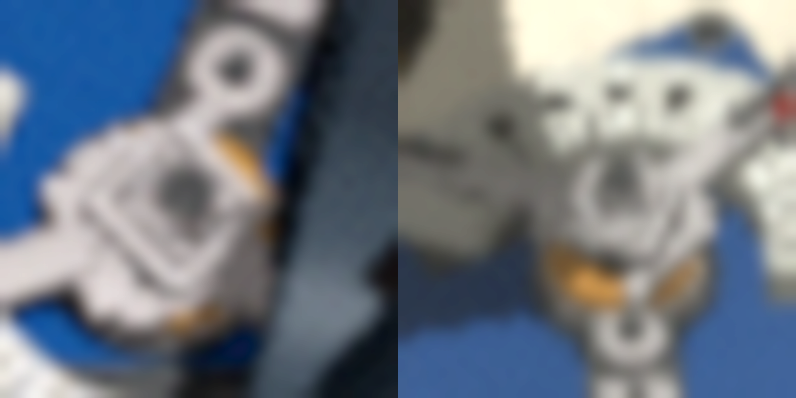

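```bash

for i in 1; do python3 -m handwheel '[[0.004,-0.34,0,0.003,0,0.035,0.6],[0.006,-0.34,0,0.003,0,0.035,0.6],[0,0,0,0,0,0,0.6]]' 60 >/dev/null; python3 tq.py
python3 -m handwheel '[[0.004,-0.255,0,0.0024,0,0.026,0.6],[0.004,-0.255,0,0.0024,0,0.026,0.6],[0,0,0,0,0,0,0.6]]' 60 >/dev/null; python3 tq.py
python3 -m handwheel '[[0.004,-0.255,0,0.0024,0,0.026,0.6],[0,0,0,0,0,0,0.6]]' 60 >/dev/null; python3 tq.py; done
```

```text
t 21.62 T 0.48 xang 35.66 posang 216.21 r 0.0987 z 0.137 Ftool [-1.   3.6 -0.5] M [-0.45 -0.32  0.13] w 13.1
t 21.87 T 0.52 xang 32.73 posang 213.32 r 0.0986 z 0.137 Ftool [-3.5  3.7 -1.5] M [-0.53 -0.18  0.16] w 13.2
t 22.03 T 0.63 xang 31.25 posang 211.86 r 0.0986 z 0.137 Ftool [-1.7  4.5  0.1] M [-0.57 -0.24  0.18] w 13.2
```

```bash

python3 -m handwheel '[[0,-0.255,0,0.0024,0,0.026,0.6],[0,0,0,0,0,0,0.6]]' 60 >/dev/null; python3 tq.py
python3 -m handwheel '[[0.004,-0.255,0,0.0024,0,0.026,0.6],[0,0,0,0,0,0,0.6]]' 60 >/dev/null; python3 tq.py
```

```text
t 22.2 T 0.66 xang 29.76 posang 210.39 r 0.0986 z 0.137 Ftool [-3.8  4.6 -1.9] M [-0.72 -0.14  0.2 ] w 13.0
t 22.37 T 0.63 xang 28.27 posang 208.89 r 0.0986 z 0.1369 Ftool [ 0.1  5.2 -0. ] M [-0.64 -0.35  0.11] w 13.0
```

```bash

python3 -m handwheel '[[0,-0.17,0,0.0016,0,0.0175,0.6],[0,0,0,0,0,0,0.6]]' 60 >/dev/null; python3 tq.py
python3 -m handwheel '[[0.003,-0.17,0,0.0016,0,0.0175,0.6],[0,0,0,0,0,0,0.6]]' 60 >/dev/null; python3 tq.py
```

```text
t 22.53 T 0.43 xang 27.27 posang 207.93 r 0.0986 z 0.1369 Ftool [-0.   2.5 -1. ] M [-0.52 -0.3   0.19] w 13.3
t 22.7 T 0.53 xang 26.22 posang 206.86 r 0.0986 z 0.1369 Ftool [-2.   3.9 -1.5] M [-0.62 -0.11  0.15] w 13.1
```

```bash

python3 -m handwheel '[[0,-0.255,0,0.0024,0,0.026,0.6],[0,0,0,0,0,0,0.6]]' 60 >/dev/null; python3 tq.py
python3 -m handwheel '[[0.004,-0.255,0,0.0024,0,0.026,0.6],[0,0,0,0,0,0,0.6]]' 60 >/dev/null; python3 tq.py
```

```text
t 22.87 T 0.59 xang 24.71 posang 205.37 r 0.0986 z 0.1369 Ftool [-2.8  4.6 -2.3] M [-0.72 -0.14  0.14] w 13.6
t 23.03 T 0.65 xang 23.23 posang 203.97 r 0.0986 z 0.137 Ftool [-3.4  4.7 -1.8] M [-1.04 -0.16  0.19] w 13.4
```

```bash

python3 -m handwheel '[[0,-0.255,0,0.0024,0,0.026,0.6],[0,0,0,0,0,0,0.6]]' 60 >/dev/null; python3 tq.py
python3 -m handwheel '[[0.004,-0.17,0,0.0016,0,0.0175,0.6],[0,0,0,0,0,0,0.6]]' 60 >/dev/null; python3 tq.py
```

```text
t 23.2 T 0.65 xang 21.73 posang 202.48 r 0.0986 z 0.1369 Ftool [-2.2  4.4 -0.7] M [-0.86 -0.17  0.21] w 13.3
t 23.37 T 0.75 xang 20.75 posang 201.51 r 0.0985 z 0.1369 Ftool [-3.4  5.8 -1.8] M [-0.83 -0.12  0.18] w 13.5
```

```bash

python3 -m handwheel '[[0,-0.17,0,0.0016,0,0.0175,0.6],[0,0,0,0,0,0,0.6]]' 60 >/dev/null; python3 tq.py;python3 -m handwheel '[[0,0,0,0,0,0,0.6]]' 60 >/dev/null; python3 tq.py
```

```text
t 23.53 T 0.64 xang 19.75 posang 200.52 r 0.0986 z 0.1369 Ftool [-2.   4.  -0.6] M [-0.89 -0.04  0.25] w 13.4
t 23.62 T 0.71 xang 19.79 posang 200.55 r 0.0986 z 0.1369 Ftool [-2.8  5.3 -1.6] M [-0.84 -0.04  0.19] w 13.4
```

```bash

python3 -m handwheel '[[0,-0.17,0,0.0016,0,0.0175,0.6],[0,0,0,0,0,0,0.6]]' 60 >/dev/null; python3 tq.py;python3 -m handwheel '[[0,0,0,0,0,0,0.6]]' 60 >/dev/null; python3 tq.py
```

```text
t 23.78 T 0.7 xang 18.75 posang 199.55 r 0.0986 z 0.1369 Ftool [-2.7  5.  -1. ] M [-0.99 -0.05  0.21] w 13.3
t 23.87 T 0.65 xang 18.79 posang 199.59 r 0.0986 z 0.1369 Ftool [-3.2  4.4 -1.6] M [-0.97 -0.07  0.22] w 13.0
```

```bash

python3 -m handwheel '[[0,-0.255,0,0.0024,0,0.026,0.6],[0,0,0,0,0,0,0.6]]' 60 >/dev/null; python3 tq.py
python3 -m handwheel '[[0,-0.17,0,0.0016,0,0.0175,0.6],[0,0,0,0,0,0,0.6]]' 60 >/dev/null; python3 tq.py
```

```text
t 24.03 T 0.86 xang 17.22 posang 198.09 r 0.0986 z 0.1369 Ftool [-3.2  5.4 -1.4] M [-1.11  0.    0.33] w 12.9
t 24.2 T 0.87 xang 16.24 posang 197.13 r 0.0986 z 0.1369 Ftool [-3.1  5.5 -1.2] M [-1.1   0.    0.34] w 13.4
```

```bash

python3 -m handwheel '[[0,-0.17,0,0.0016,0,0.0175,0.6],[0,0,0,0,0,0,0.6]]' 60 >/dev/null; python3 tq.py
python3 -m handwheel '[[0,-0.17,0,0.0016,0,0.0175,0.6],[0,0,0,0,0,0,0.6]]' 60 >/dev/null; python3 tq.py
```

```text
t 24.37 T 0.58 xang 15.23 posang 196.13 r 0.0986 z 0.1369 Ftool [-2.   3.9 -1.1] M [-0.81 -0.06  0.2 ] w 13.3
t 24.53 T 0.93 xang 14.25 posang 195.23 r 0.0985 z 0.1369 Ftool [-3.2  6.6 -1.1] M [-1.44  0.03  0.29] w 12.9
```

```bash

python3 -m handwheel '[[0,0,0,0,0,0,0.6]]' 60 >/dev/null; python3 tq.py
python3 -m handwheel '[[0,-0.17,0,0.0016,0,0.0175,0.6],[0,0,0,0,0,0,0.6]]' 60 >/dev/null; python3 tq.py;python3 -m handwheel '[[0,0,0,0,0,0,0.6]]' 60 >/dev/null; python3 tq.py;python3 -m handwheel '[[0,0,0,0,0,0,0.6]]' 60 >/dev/null; python3 tq.py
```

```text
t 24.62 T 1.04 xang 14.3 posang 195.28 r 0.0986 z 0.1369 Ftool [-3.5  7.4 -0.8] M [-1.54 -0.    0.31] w 13.0
t 24.78 T 0.92 xang 13.23 posang 194.29 r 0.0985 z 0.137 Ftool [-1.3  6.2 -1.2] M [-0.78 -0.04  0.3 ] w 12.7
t 24.87 T 0.5 xang 13.27 posang 194.28 r 0.0985 z 0.137 Ftool [-1.   3.   0.3] M [-0.9  -0.05  0.2 ] w 12.9
t 24.95 T 1.07 xang 13.28 posang 194.26 r 0.0985 z 0.1369 Ftool [-2.7  7.4 -0.2] M [-1.65 -0.14  0.35] w 13.1
```

```bash

for i in 1 2 3 4 5; do python3 -m handwheel '[[0,0,0,0,0,0,0.6]]' 60 >/dev/null; python3 tq.py; done
```

```text
t 25.03 T 0.52 xang 13.28 posang 194.26 r 0.0985 z 0.1369 Ftool [-2.   3.  -1.2] M [-0.83 -0.03  0.23] w 13.3
t 25.12 T 1.26 xang 13.28 posang 194.25 r 0.0985 z 0.1369 Ftool [-2.3  9.3 -1.2] M [-1.79 -0.22  0.35] w 13.0
t 25.2 T 0.58 xang 13.28 posang 194.22 r 0.0985 z 0.1369 Ftool [-2.6  3.6 -0.7] M [-0.79 -0.09  0.23] w 13.3
t 25.28 T 0.41 xang 13.27 posang 194.16 r 0.0985 z 0.1369 Ftool [-2.2  2.5 -2.2] M [-0.64 -0.05  0.17] w 13.5
t 25.37 T 0.6 xang 13.25 posang 194.07 r 0.0986 z 0.1369 Ftool [-2.7  4.5 -3.4] M [-0.8   0.01  0.17] w 13.3
```

```bash
python3 -c "
from st import *
d=grab('scene','s16');t=grab('top','t16')
f=lambda im,w:cv2.convertScaleAbs(cv2.resize(im[w[1]:w[3],w[0]:w[2]],(398,398),interpolation=cv2.INTER_LANCZOS4),alpha=1.6,beta=-50)
cv2.imwrite('pics/w16.png',np.hstack([f(t,(285,160,331,206)),f(d,(205,185,260,240))]))
"; python3 tq.py
```

```text
t 25.47 T 0.69 xang 13.22 posang 194.05 r 0.0985 z 0.1369 Ftool [-3.1  4.2 -2.5] M [-0.89  0.12  0.28] w 13.3
```

View pics/w16.png

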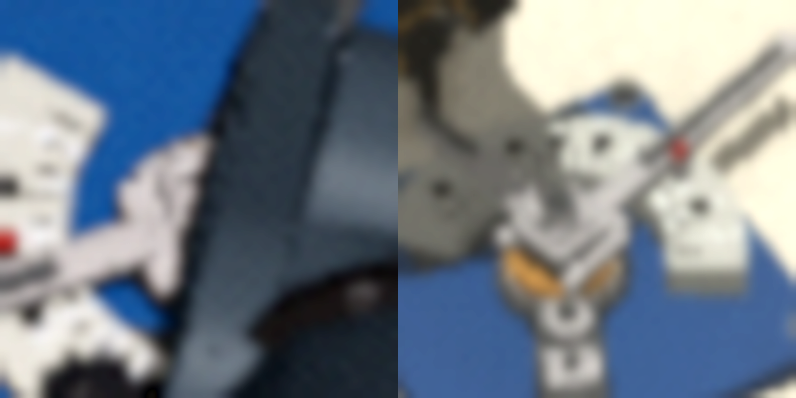

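The hold spanner's shank is still beside the red pin at scene crop (678,150), and the jaw is on the nut. I carry on in small steps.

```bash

python3 -m handwheel '[[0,-0.17,0,0.0016,0,0.0175,0.6],[0,0,0,0,0,0,0.6]]' 60 >/dev/null; python3 tq.py;for i in 1 2 3; do python3 -m handwheel '[[0,0,0,0,0,0,0.6]]' 60 >/dev/null; python3 tq.py; done
```

```text
t 25.63 T 1.07 xang 12.16 posang 193.21 r 0.0985 z 0.1369 Ftool [-3.8  7.9 -1.2] M [-1.47  0.07  0.3 ] w 13.6
t 25.72 T 1.08 xang 12.21 posang 193.22 r 0.0985 z 0.1369 Ftool [-3.2  7.8 -2.1] M [-1.46  0.1   0.32] w 13.4
t 25.8 T 1.02 xang 12.21 posang 193.24 r 0.0985 z 0.1369 Ftool [-3.   6.9 -1.3] M [-1.41  0.1   0.34] w 13.4
t 25.88 T 1.09 xang 12.21 posang 193.25 r 0.0985 z 0.1369 Ftool [-3.4  8.  -0.7] M [-1.41  0.14  0.31] w 13.5
```

```bash

python3 -m handwheel '[[0,-0.17,0,0.0016,0,0.0175,0.6],[0,0,0,0,0,0,0.6]]' 60 >/dev/null; python3 tq.py;for i in 1 2 3; do python3 -m handwheel '[[0,0,0,0,0,0,0.6]]' 60 >/dev/null; python3 tq.py; done
```

```text
t 26.05 T 1.52 xang 11.16 posang 192.39 r 0.0985 z 0.137 Ftool [-4.  11.4 -0.3] M [-1.93  0.12  0.41] w 13.7
t 26.13 T 1.32 xang 11.21 posang 192.45 r 0.0985 z 0.137 Ftool [-4.2  9.6 -1.5] M [-1.91  0.14  0.38] w 13.1
t 26.22 T 1.29 xang 11.22 posang 192.44 r 0.0985 z 0.137 Ftool [-4.   8.9 -1.5] M [-1.85  0.13  0.42] w 13.2
t 26.3 T 1.41 xang 11.22 posang 192.44 r 0.0985 z 0.137 Ftool [-4.1  9.8  0.4] M [-1.89  0.05  0.46] w 13.2
```

Torque climbs about 0.29 N·m per degree after the bite and settles at about 1.3–1.35. I unload by backing off inside the ring's play.

```bash

python3 -m handwheel '[[0,0.09,0,-0.0008,0,-0.009,0.6],[0,0.09,0,-0.0008,0,-0.009,0.6],[0,0,0,0,0,0,0.6]]' 60 >/dev/null; python3 tq.py;python3 -m handwheel '[[0,0.17,0,-0.0016,0,-0.0175,0.6],[0,0,0,0,0,0,0.6]]' 60 >/dev/null; python3 tq.py
```

```text
t 26.55 T 0.68 xang 12.25 posang 193.23 r 0.0985 z 0.1369 Ftool [-3.5  4.7 -1.8] M [-1.    0.03  0.23] w 13.2
t 26.72 T 0.73 xang 13.29 posang 194.22 r 0.0985 z 0.1369 Ftool [-2.6  5.4 -1.5] M [-0.87  0.02  0.2 ] w 13.5
```

```bash

for i in 1 2 3; do python3 -m handwheel '[[0,0,0,0,0,0,0.6]]' 60 >/dev/null; python3 tq.py; done
```

```text
t 26.8 T 0.8 xang 13.24 posang 194.19 r 0.0985 z 0.1369 Ftool [-1.1  5.7 -0.8] M [-0.92 -0.02  0.24] w 13.2
t 26.88 T 0.85 xang 13.24 posang 194.19 r 0.0985 z 0.1369 Ftool [-1.7  5.8 -1.8] M [-0.92 -0.04  0.28] w 13.3
t 26.97 T 0.65 xang 13.23 posang 194.2 r 0.0985 z 0.1369 Ftool [-1.8  4.9 -1.2] M [-0.91 -0.07  0.17] w 13.5
```

```bash

python3 -m handwheel '[[0,0.17,0,-0.0016,0,-0.0175,0.6],[0,0,0,0,0,0,0.6]]' 60 >/dev/null; python3 tq.py; for i in 1 2; do python3 -m handwheel '[[0,0,0,0,0,0,0.6]]' 60 >/dev/null; python3 tq.py; done
python3 -m handwheel '[[0,0.17,0,-0.0016,0,-0.0175,0.6],[0,0,0,0,0,0,0.6]]' 60 >/dev/null; python3 tq.py; for i in 1 2; do python3 -m handwheel '[[0,0,0,0,0,0,0.6]]' 60 >/dev/null; python3 tq.py; done
```

```text
t 27.13 T 0.48 xang 14.29 posang 195.04 r 0.0985 z 0.1368 Ftool [-0.9  3.  -1.1] M [-0.29 -0.1   0.19] w 13.3
t 27.22 T 0.45 xang 14.2 posang 195.03 r 0.0985 z 0.1368 Ftool [-1.3  3.1 -0.4] M [-0.33 -0.02  0.14] w 13.2
t 27.3 T 0.42 xang 14.2 posang 195.01 r 0.0985 z 0.1369 Ftool [-0.8  2.1 -1.1] M [-0.31 -0.1   0.21] w 13.2
t 27.47 T 0.19 xang 15.29 posang 196.05 r 0.0985 z 0.1369 Ftool [-1.4  1.  -1.4] M [-0.03 -0.04  0.09] w 13.3
t 27.55 T 0.33 xang 15.21 posang 196.04 r 0.0985 z 0.1369 Ftool [-2.1  1.7 -1.2] M [-0.08 -0.07  0.17] w 12.9
t 27.63 T 0.31 xang 15.2 posang 196.03 r 0.0985 z 0.1369 Ftool [-0.4  1.5 -1.6] M [-0.07 -0.11  0.16] w 13.8
```

Unloading is elastic, about 0.27 N·m per degree, so the nut stayed put. I take off the remaining load, lower the shank a little so it drops less, and let go.

```bash

python3 -m handwheel '[[0,0.17,0,-0.0016,0,-0.0175,0.6],[0,0,0.2,0,0,0,0.6],[0,0,0.2,0,0,0,0.6],[0,0,0,0,0,0,0.6],[0,0,0,0,0,0,0.6]]' 60 >/dev/null; python3 tq.py
```

```text
t 28.05 T 0.16 xang 16.2 posang 197.08 r 0.0988 z 0.1329 Ftool [-0.5  0.9 -3.7] M [-0.03 -0.19  0.07] w 13.0
```

```bash

python3 -m handwheel '[[0,0,0,0,0,0,3.5],[0,0,0,0,0,0,3.5],[0,0,0,0,0,0,3.5],[0,0,-0.5,0,0,0,3.5],[0,0,-1.5,0,0,0,3.5],[0,0,-3,0,0,0,3.5],[0,0,-4,0,0,0,3.5],[0,0,-4,0,0,0,3.5]]' 60 ; python3 -m handwheel '[[-4,0,0,0,0,0,3.5],[-4,0,0,0,0,0,3.5],[-4,0,0,0,0,0,3.5],[-3,0,0,0,0,0,3.5],[0,0,0,0,0,0,3.5],[0,0,0,0,0,0,3.5]]' 60
python3 -c "
from st import *
d=grab('scene','s17');t=grab('top','t17')
f=lambda im,w:cv2.convertScaleAbs(cv2.resize(im[w[1]:w[3],w[0]:w[2]],(398,398),interpolation=cv2.INTER_LANCZOS4),alpha=1.5,beta=-40)
cv2.imwrite('pics/w17.png',np.hstack([f(t,(265,145,341,221)),f(d,(190,185,260,255))]))
"; python3 tq.py
```

```text
time_s: 28.72
eef_pos: [0.483, -0.1463, 0.2639]
tool_rot: [0.006, 0.989, 0.141, -0.045]
wrist_force: [-0.1, 0.4, -0.0]
width: 0.375
time_s: 29.22
eef_pos: [0.3394, -0.1886, 0.2764]
tool_rot: [0.007, 0.989, 0.14, -0.044]
wrist_force: [0.6, -0.5, 0.2]
width: 0.377
t 29.32 T -0.03 xang 16.2 posang 196.58 r 0.2361 z 0.2761 Ftool [ 0.9 -0.2  0.5] M [-0.03  0.08  0.01] w 35.2
```

View pics/w17.png

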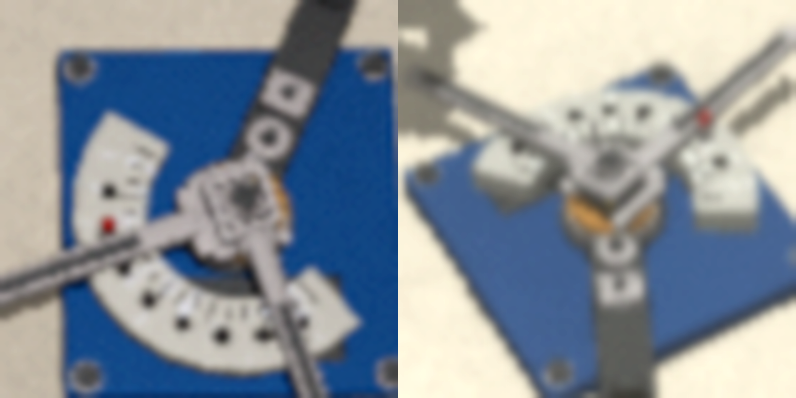

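Both spanners sit on the nuts: hold shank beside the red pin (top crop (108,226)), ring shank resting over the scale. Next I compare the hold spanner before and after for any rotation.

```bash
python3 -c "
from h import *
a=cv2.imread('pics/t8_raw.png');b=cv2.imread('pics/t17_raw.png');c=cv2.imread('pics/s8_raw.png');d=cv2.imread('pics/s17_raw.png')
f=lambda im,w:cv2.convertScaleAbs(cv2.resize(im[w[1]:w[3],w[0]:w[2]],(398,298),interpolation=cv2.INTER_LANCZOS4),alpha=1.5,beta=-40)
w=(245,175,305,220);v=(222,185,268,219)
cv2.imwrite('pics/cmp.png',np.vstack([np.hstack([f(a,w),f(b,w)]),np.hstack([f(c,v),f(d,v)])]))
# shank shift by phase correlation on tail patches
for x,y,q in((a,b,(238,190,290,215)),(c,d,(238,185,266,210))):
    g=lambda m:cv2.cvtColor(m[q[1]:q[3],q[0]:q[2]],cv2.COLOR_BGR2GRAY).astype(np.float32)
    print(cv2.phaseCorrelate(g(x),g(y)))
"
```

```text
((-0.05551980034385906, 0.4226606148890184), 1.00831124552974)
((0.1298421115801922, 0.5229634586882028), 0.9878384558359782)
```

View pics/cmp.png

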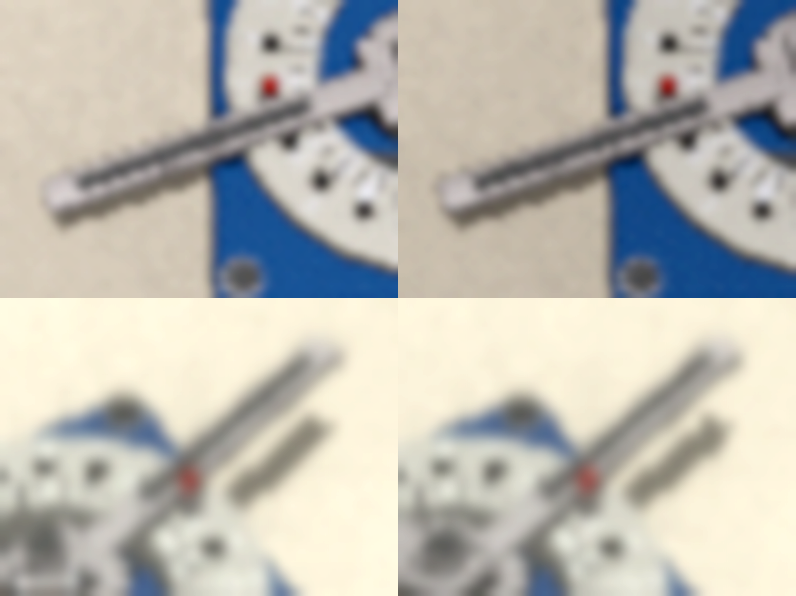

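```bash
python3 -c "
from cell import order,read_state
print(order.close_job(),read_state()['time_s'])"
```

```text
the job is handed in; nothing more can be done
the job is handed in; nothing more can be done
```

The job is handed in. The jam nut is tightened to about 1.3–1.35 N·m by my readings, slightly above the 1.2 asked. Time was about 29 s of the 72 allowed when I last read it, just before handing in.

- **Setting nut:** I put the open spanner on it with the shank against the stop pin. Pictures before and after tightening show that spanner shifted by no more than about 0.5 px (roughly 1.5 mm). I did not check the nut's paint mark itself.
- **Jam nut:** I seated the ring spanner and turned it clockwise. It ran at about 0.5–0.65 N·m, and the last steps settled at 1.3–1.35 N·m. The highest single reading was 1.52, below the limit of 2.
- **Letting go:** I unloaded the ring spanner, released it and backed the arm away. Both spanners are still on the nuts, the gripper reads no load, and I did not deliberately touch anything else.

**What went wrong or disagreed:**
- The ring first caught on top of the jam nut and the spanner tilted in the grip. I levelled it and turned it slightly, and it then dropped on.
- Torque readings swung between about 0.4 and 1.26 N·m around the point where the nut bit, so I cannot say exactly where that was.
- Some of the turn I measured was flex in the arm and grip. I could not check the washer's winding by camera, so the torque figure rests on the wrist readings alone.

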